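# Add a filter stage under the intake cap of a bench fume extractor

### The arm

A 6-joint arm with a two-finger parallel gripper is mounted at the origin on the work surface; the furniture and walls round the work are solid. World frame = base frame: x ahead of the robot, y to its left, z up, the work surface at z = 0. Lengths are in m, angles in rad, forces in N, time in s.
With the tool pointing down it reaches from about 0.375 to 0.825 m from the base axis. Payload 5.5 kg.
Tool frame: the origin (TCP) lies midway between the tips of the shut fingers; the grasp point (between the pads) lies 19 mm behind it; z points along the fingers, y is the line along which they close (so a half turn about z gives the same grasp; the last joint's range is limited). The gripper opens to 85 mm and grips with 20 to 120 N. Pads are 22 mm wide; open, the fingers measure 114 mm over their backs; the gripper's body (76 mm by 85 mm) begins 54 mm behind the grasp point. The pads swing forward as they close: fully open they stand 13 mm farther back than shut.
Start: joints at [-1.256, 0.314, -0.047, 1.21, 0, 1.571], TCP at [0.186, -0.571, 0.231] pointing down, gripper open.
Joint ranges: [-2.67, 2.67], [-0.69, 1.73], [-1.03, 1.25], [-2.08, 2.16], [-1.42, 1.45], [-3.14, 3.14]. Speed limits (rad/s): [2.39, 2.39, 3.01, 3.14, 3.14, 3.14].

### API

Orientations are given as a unit quaternion [w, x, y, z].
In Python, from station import readout, optics, arm gives the robot as it stands.
- The arm moves only by the tool send_rows, never from a script. Its argument "moves" is a list of rows, each an object of numbers: "rx", "ry", "rz": the turn, a rotation vector about the tool's x, y, z in rad; "dx", "dy", "dz": the shift along the tool's x, y, z in cm; "fingers": the opening, from 0 (shut) to 1 (fully open). In form: [{"rx": .., "ry": .., "rz": .., "dx": .., "dy": .., "dz": .., "fingers": ..}, ...]. A call has 1 to 12 rows; each row shifts and turns the commanded pose from where the row before left it, along the tool's axes as they then stand; what a row does not reach is not made up. A row lasts 1/8 s, in which the tool goes at most 62.5 mm and 10.7 degrees, less where a joint would pass 70% of its speed; a pose out of reach is approached as far as the arm can. A call with a gripper value outside its range is refused whole. The fingers move at their own pace and stop on an object; "grip_force" is the grip in N (left out, the last holds). Time passes only in rows, so rows that do not move let the fingers close. It gives the time, the measured TCP pose, the force, the opening and the grip force at its end, in the units of the state.
- readout.sense(): the state, without advancing time (a new reading comes with each control period).
- optics.get_image(name): name is "scene" or "top" or "wrist"; returns the picture (480x640x3 uint8, red, green, blue); there is no depth.
- optics.camera_info(name): a dict with "mtx" (3x3 intrinsics, pixels), "distortion" ([k1, k2, p1, p2, k3] as OpenCV has them; the pictures are not rectified), "cam_to_world" (4x4, takes a point from camera to world coordinates); the wrist camera has in their place "T_tool_cam" (4x4, takes a point from camera to tool coordinates, whose origin is the TCP and whose axes are the flange's). Camera axes: x right, y down, z forward; pixel columns grow to the right and rows downward; lengths in m; the calibration is good to about 2 mm. A picture is of the moment at which its call begins: read the wrist's pose just before it. camera_info takes no time and is no camera call.
- arm.sign_off(): hands the job in; it is judged then, once.
The state is a dict: "time": time; "q": joint angles; "joint_vel": joint speeds; "joint_torque": joint torques, N m; "tool_pos": TCP position; "tcp_rot": TCP orientation; "force": force on the tool from outside, world axes, zero at the start; "torque": the same for the moment, N m; "gripper_width": finger opening in m; "gripper_force": force on a finger pad.
Only numpy, scipy, OpenCV 4.12 (cv2) and the standard library are available. Lean on these libraries where they do the work, as an engineer would, in place of code of your own. Each camera call takes 0.05 s, during which the arm holds its last target. There are 200 camera calls.

### The job

Fit the tall filter stage into the bench fume extractor: unlock the intake cap with a quarter turn anticlockwise and take it off the sloping port, mount the tall stage on the port and turn it clockwise to its stop, then put the cap on top of the stage and turn it clockwise to its stop as well, so that both are fully down, locked, and left standing there. Use the tall stage, not the short one, and leave the short stage, the filter cartridge, the tape roll and the bottle where they stand.

Things in the scene. Friction and masses are not known exactly. Their poses are not given: they have to be found in the camera images.
- housing: Fume extractor housing, grey wedge-shaped box fixed to the bench, 130 (x) x 150 (y) x 111 mm high, 42 mm high at the front. Origin: centre of its underside, on the bench; z up; -x is its front. The top face slopes up to the back at 30 degrees and carries the port. The bench in front of it, midway between the places of the two stages, is clear.
- port: Black bayonet socket on the sloping face, fixed, 60 mm outside diameter; a ring of 80 mm diameter lies round its foot. Origin: centre of its rim, 20 mm off the face, at (-15.0, 0, 94.3) mm in the housing's frame. z: out along its axis, 30 degrees from vertical, leaning to the housing's front; x: up the slope; y: level.
- port_rim (a point): Rim centre of the port, axes as the port's. Socket 14 mm deep, opening 39 mm, with two entry slots (to 52 mm diameter, 52 degrees wide) at +x and -x. A part enters with its lugs at the slots until its shoulder meets the rim, then turns clockwise (seen from outside) under the 5 mm flange to a rigid stop at 84 degrees. It turns with light rubbing and stays where left.
- tall_stage: Tall filter stage, grey ribbed plastic drum, 60 mm diameter, 70 mm high in all, 160 g, loose, upright on the bench on its foot at the start, left or right (the short stage is on the other side). Origin: centre of the foot's underside; z: its axis, up. Two upright grip flats at +y and -y, 63 mm across, 26 mm wide, from z = 13 to 67 mm.
- tall_stage_shoulder (a point): Centre of the tall stage's shoulder plane, at z = 12 mm of its frame, axes the same; meets the rim centre below when fully down. Below it the foot: a spigot of 35 mm diameter, chamfered, with two lugs at +x and -x at its end (5 mm thick, 48 mm over both, 36 degrees wide).
- tall_stage_rim (a point): Centre of the tall stage's top rim, at z = 70 mm of its frame, axes the same. The top is a socket like the port's, but with its entry slots at +y and -y (in line with the grip flats, at right angles to its own lugs); 84 degrees clockwise from there to the stop.
- cap: Intake cap, bare aluminium, 60 mm diameter, 52 mm high in all, 120 g, loose; at the start locked on the port, about 82 degrees clockwise from the slots. Origin: centre of the foot's underside; z: its axis, out. Disc from z = 12 to 24 mm; on it a grip bar along x, 54 mm long, 16 mm thick, from z = 24 to 52 mm. Stands upright on its foot when set aside.
- cap_shoulder (a point): Centre of the cap's shoulder plane, at z = 12 mm of its frame, axes the same. Below it the same spigot, with lugs at +x and -x (in line with the grip bar), as the stage's.
- short_stage: Short filter stage, as the tall one but only 40 mm total height (rim at z = 40 mm), loose, standing on the bench; not to be used. Origin: centre of the foot's underside.
- filter_b: Dark round respirator filter cartridge, 86 mm diameter, 40 mm high, loose, lying right of the housing. Origin: centre of its underside.
- masking_roll: Roll of beige masking tape, 104 mm diameter, 25 mm high, loose, lying left of the housing. Origin: centre of its underside.
- ipa: Small bottle with a blue cap, 47 mm diameter, 125 mm high, loose, standing to the right. Origin: centre of its underside.
Mind the look-alikes: they are no part of the job. What is shaped like the cap but green is not meant. What is shaped like the tall_stage but orange is not meant.

How it is judged:
By the outcome, as a careful person would: the job done as asked, in the order asked, and still so for the second after the job is handed in, with the robot touching nothing.
It also fails if it takes over 70 s, if anything falls off the work surface, if the arm or the gripper's body presses on something with over 40 N, if the wrist force passes 120 N, or if a joint passes its speed limit or range.

## Working session

There is one attempt and no reset: what is moved stays moved. The work goes in short steps, Python scripts to look and compute and a tool call to move; the robot and the scene stay as the last step left them, time stands still between calls to the robot, and variables do not carry over. Pictures are saved under pics/ and viewed, at most 12 in all, crops included, and the job is handed in when it is done.

Besides the shell and the picture viewer there is one more tool, called after ">>>" by a JSON object that holds its "name" and its "arguments". send_rows: Moves the arm, as the interface text tells. Its arguments: {"type":"object","properties":{"moves":{"type":"array","items":{"type":"object","properties":{"rx":{"type":"number"},"ry":{"type":"number"},"rz":{"type":"number"},"dx":{"type":"number"},"dy":{"type":"number"},"dz":{"type":"number"},"fingers":{"type":"number"}}}},"grip_force":{"type":"number"}},"required":["moves"]}

```bash
mkdir -p pics; ls; python3 - <<'E'
from station import readout, optics
import cv2, numpy as np
np.set_printoptions(precision=4,suppress=True)
s=readout.sense(); print({k:np.round(v,4) for k,v in s.items()})
a=optics.get_image("scene"); b=optics.get_image("top")
cv2.imwrite("pics/scene0.png",a[:,:,::-1]); cv2.imwrite("pics/top0.png",b[:,:,::-1])
for n in("scene","top","wrist"): print(n,optics.camera_info(n))
E
```

```text
pics
{'time': np.float64(0.0), 'q': array([-1.256 ,  0.3142, -0.0481,  1.2102, -0.    ,  1.5708]), 'joint_vel': array([ 0.0002, -0.0012,  0.0006,  0.0006, -0.0011,  0.0005]), 'joint_torque': array([ -0.0015, -53.9586,  33.9752,   0.0191,  -0.0002,   0.    ]), 'tool_pos': array([ 0.1856, -0.57  ,  0.2304]), 'tcp_rot': array([-0.0008,  0.9876,  0.1567, -0.0001]), 'force': array([ 0.2294, -0.8047, -0.3602]), 'torque': array([-0.0247, -0.0308, -0.0563]), 'gripper_force': np.float64(0.0), 'gripper_width': np.float64(0.0856)}
scene {'mtx': array([[592.7685,   0.    , 319.262 ],
       [  0.    , 592.7685, 226.175 ],
       [  0.    ,   0.    ,   1.    ]]), 'distortion': array([-0.0158,  0.    ,  0.    ,  0.    ,  0.    ]), 'cam_to_world': array([[-0.8936, -0.2674,  0.3605,  0.0018],
       [-0.4488,  0.5175, -0.7285,  1.0474],
       [ 0.0083, -0.8128, -0.5825,  0.9331],
       [ 0.    ,  0.    ,  0.    ,  1.    ]])}
top {'mtx': array([[608.4731,   0.    , 311.4324],
       [  0.    , 608.4731, 241.1991],
       [  0.    ,   0.    ,   1.    ]]), 'distortion': array([-0.2143,  0.    ,  0.    ,  0.    ,  0.    ]), 'cam_to_world': array([[-0.026 , -0.9942,  0.1044,  0.376 ],
       [-0.9997,  0.0259, -0.0025, -0.0374],
       [-0.0003, -0.1044, -0.9945,  1.4532],
       [ 0.    ,  0.    ,  0.    ,  1.    ]])}
wrist {'mtx': array([[350.0413,   0.    , 315.7353],
       [  0.    , 350.0413, 238.9076],
       [  0.    ,   0.    ,   1.    ]]), 'distortion': array([-0.0558,  0.    ,  0.    ,  0.    ,  0.    ]), 'T_tool_cam': array([[ 0.0008, -0.9448, -0.3277,  0.0849],
       [ 1.    ,  0.0005,  0.0012, -0.0007],
       [-0.001 , -0.3277,  0.9448, -0.1437],
       [ 0.    ,  0.    ,  0.    ,  1.    ]])}
```

View pics/scene0.png

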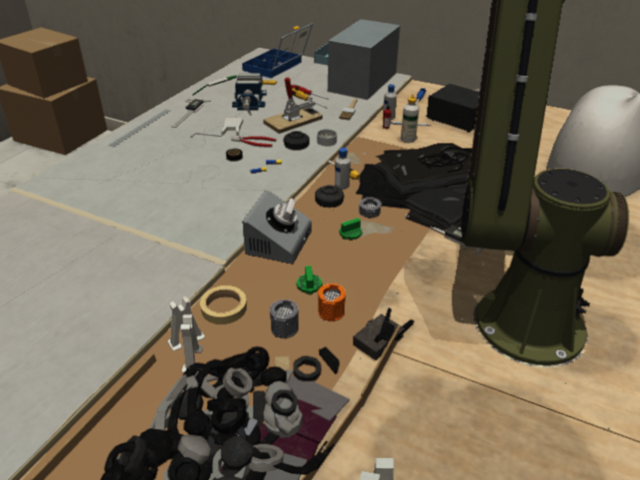

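View pics/top0.png

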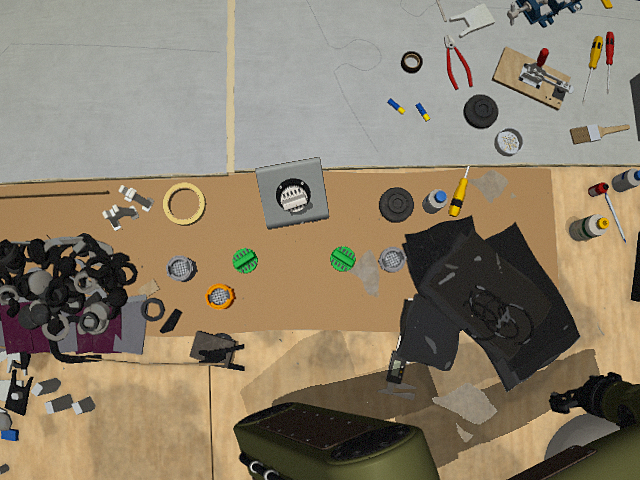

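Scene picture: the housing with the bare cap is at (277,225), cap (287,212). The grey tall stage is at (285,318), the orange look-alike at (331,302), and the short stage at (370,207). Green caps are at (309,280) and (350,229). In the top view: cap (293,197), tall (181,268), orange (220,296), short (391,260), green (245,260) and (343,258).

```bash
cat > h.py <<'E'
import numpy as np, cv2
from scipy.spatial.transform import Rotation as R
from station import readout, optics
np.set_printoptions(precision=4,suppress=True)
def tool(s=None):
    s=s or readout.sense(); w,x,y,z=s["tcp_rot"]; T=np.eye(4)
    T[:3,:3]=R.from_quat([x,y,z,w]).as_matrix(); T[:3,3]=s["tool_pos"]; return T
def cam(name,Tt=None):
    i=optics.camera_info(name)
    T=i["cam_to_world"] if name!="wrist" else Tt@i["T_tool_cam"]
    return np.array(i["mtx"]),np.array(i["distortion"]),np.array(T)
def rays(c,px):
    K,D,T=c; u=cv2.undistortPoints(np.array(px,float).reshape(-1,1,2),K,D)[:,0]
    d=np.c_[u,np.ones(len(u))]@T[:3,:3].T; return T[:3,3],d/np.linalg.norm(d,axis=1)[:,None]
def plane(c,px,z):
    o,d=rays(c,px); return o+d*((z-o[2])/d[:,2])[:,None]
def tri(*cp):  # (cam,px) pairs -> point, residual
    A=np.zeros((3,3));b=np.zeros(3);L=[]
    for c,p in cp:
        o,d=rays(c,[p]);P=np.eye(3)-np.outer(d[0],d[0]);A+=P;b+=P@o;L.append((P,o))
    x=np.linalg.solve(A,b);return x,[np.linalg.norm(P@(x-o)) for P,o in L]
def proj(c,X):
    K,D,T=c;M=np.linalg.inv(T);return cv2.projectPoints(np.array(X,float).reshape(-1,1,3),cv2.Rodrigues(M[:3,:3])[0],M[:3,3],K,D)[0][:,0]
E
python3 - <<'E'
from h import *
t=cam("top");s=cam("scene")
print("cap",tri((t,(292,196)),(s,(285,210))))
print("tall rim",tri((t,(180,268)),(s,(285,309))))
print("short rim",tri((t,(391,259)),(s,(370,203))))
print("housing top corners z.111",plane(t,[(256,168),(321,158)],.111),"front z.042",plane(t,[(264,229),(327,220)],.042))
for n,p in dict(green1=(245,260),green2=(343,258),orange=(220,296),tape=(184,204),filt=(396,205),ipa=(434,202)).items(): print(n,plane(t,[p],.05))
img=cv2.imread("pics/scene0.png");img2=cv2.imread("pics/top0.png")
a=cv2.resize(img[180:350,220:400],(720,600)[:2] and (612,578));cv2.imwrite("pics/sc.png",a)
E
```

```text
cap (array([ 0.6175, -0.0007,  0.1127]), [np.float64(0.0020489602966266784), np.float64(0.002048960296626767)])
tall rim (array([0.4675, 0.2637, 0.067 ]), [np.float64(0.0002362179240911646), np.float64(0.00023621792409104573)])
short rim (array([ 0.4776, -0.2251,  0.0441]), [np.float64(0.0001865655623955452), np.float64(0.0001865655623955238)])
housing top corners z.111 [[ 0.6863  0.0801  0.111 ]
 [ 0.7053 -0.0672  0.111 ]] front z.042 [[ 0.5557  0.0693  0.042 ]
 [ 0.5731 -0.0786  0.042 ]]
green1 [[0.4835 0.1142 0.05  ]]
green2 [[ 0.4823 -0.1129  0.05  ]]
orange [[0.4014 0.1738 0.05  ]]
tape [[0.6193 0.2573 0.05  ]]
filt [[ 0.6034 -0.2413  0.05  ]]
ipa [[ 0.6087 -0.3322  0.05  ]]
```

View pics/sc.png

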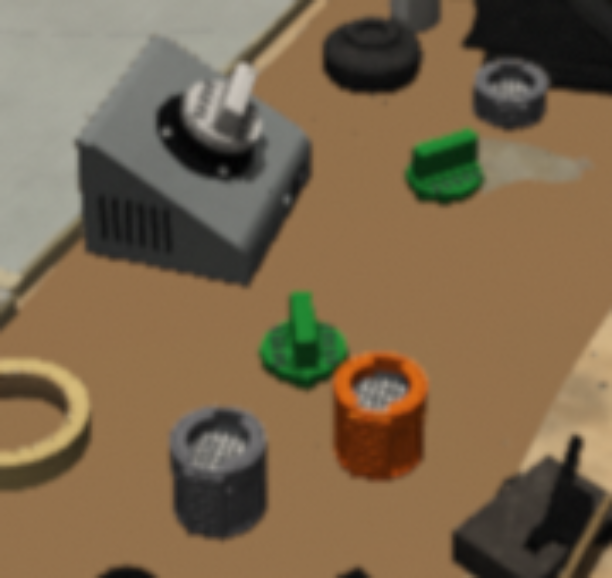

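Seen close up: the bare-aluminium cap sits on the port, bar nearly level. The grey tall stage is at the crop's lower left, and the orange and green copies stand nearer the middle. The short stage is at the upper right. My choice is the bare cap and the grey drum at top (181,268).

```bash
cat >> h.py <<'E'
YAW=np.radians(7.0); RIM=np.array([.615,-.001,.0943])
def port(yaw=None):
    yaw=YAW if yaw is None else yaw
    xh=np.array([np.cos(yaw),np.sin(yaw),0]);zh=np.array([0,0,1.])
    z=-.5*xh+np.sqrt(.75)*zh; x=np.sqrt(.75)*xh+.5*zh
    return np.c_[x,np.cross(z,x),z]
def grasp(h,ang,off=(0,0)):  # tool pose: TCP h (m) outside the rim on the axis, tool y at ang deg from port x
    P=port();a=np.radians(ang);y=P@[np.cos(a),np.sin(a),0];z=-P[:,2]
    T=np.eye(4);T[:3,:3]=np.c_[np.cross(y,z),y,z];T[:3,3]=RIM+P@[off[0],off[1],h];return T
def down(p,ang):  # tool down, tool y at world angle ang
    a=np.radians(ang);y=np.array([np.cos(a),np.sin(a),0]);z=np.array([0,0,-1.])
    T=np.eye(4);T[:3,:3]=np.c_[np.cross(y,z),y,z];T[:3,3]=p;return T
def plan(G,N=None,T=None):
    T=tool() if T is None else T
    M=np.linalg.inv(T)@G; r=R.from_matrix(M[:3,:3]).as_rotvec()
    n=int(max(np.ceil(np.linalg.norm(M[:3,3])*1.06/.0625),np.ceil(np.degrees(np.linalg.norm(r))/10.6),1)); N=N or n
    Rk=R.from_rotvec(r/N).as_matrix();S=sum(np.linalg.matrix_power(Rk,k) for k in range(N)); d=np.linalg.solve(S,M[:3,3])
    X=T.copy();path=[]
    for k in range(N): X[:3,3]+=X[:3,:3]@d; X[:3,:3]=X[:3,:3]@Rk; path.append(X[:3,3].copy())
    print("N",N,"r",r/N,"d cm",d*100,"tot deg",np.degrees(r)); 
    return np.array(path)
E
python3 - <<'E'
from h import *
print(plan(grasp(.20,8),13)); print(grasp(.2,8))
E
```

```text
N 13 r [-0.0362  0.0256 -0.1139] d cm [ 5.4968 -0.1155 -0.1233] tot deg [-26.9614  19.1038 -84.8234]
[[ 0.2375 -0.5519  0.2318]
 [ 0.287  -0.528   0.2342]
 [ 0.3333 -0.4985  0.2377]
 [ 0.3758 -0.4639  0.242 ]
 [ 0.4139 -0.4245  0.2467]
 [ 0.4471 -0.381   0.2516]
 [ 0.475  -0.3338  0.2564]
 [ 0.4972 -0.2837  0.2607]
 [ 0.5134 -0.2312  0.2645]
 [ 0.5234 -0.1772  0.2673]
 [ 0.5271 -0.1224  0.2688]
 [ 0.5245 -0.0675  0.269 ]
 [ 0.5157 -0.0132  0.2675]]
[[-0.2403  0.8342  0.4963  0.5157]
 [ 0.9682  0.2427  0.0609 -0.0132]
 [-0.0696  0.4951 -0.866   0.2675]
 [ 0.      0.      0.      1.    ]]
```

>>> {"name": "send_rows", "arguments": {"moves": [{"rx": -0.036, "ry": 0.026, "rz": -0.114, "dx": 5.5, "dy": -0.12, "dz": -0.12, "fingers": 1}, {"rx": -0.036, "ry": 0.026, "rz": -0.114, "dx": 5.5, "dy": -0.12, "dz": -0.12, "fingers": 1}, {"rx": -0.036, "ry": 0.026, "rz": -0.114, "dx": 5.5, "dy": -0.12, "dz": -0.12, "fingers": 1}, {"rx": -0.036, "ry": 0.026, "rz": -0.114, "dx": 5.5, "dy": -0.12, "dz": -0.12, "fingers": 1}, {"rx": -0.036, "ry": 0.026, "rz": -0.114, "dx": 5.5, "dy": -0.12, "dz": -0.12, "fingers": 1}, {"rx": -0.036, "ry": 0.026, "rz": -0.114, "dx": 5.5, "dy": -0.12, "dz": -0.12, "fingers": 1}, {"rx": -0.036, "ry": 0.026, "rz": -0.114, "dx": 5.5, "dy": -0.12, "dz": -0.12, "fingers": 1}, {"rx": -0.036, "ry": 0.026, "rz": -0.114, "dx": 5.5, "dy": -0.12, "dz": -0.12, "fingers": 1}, {"rx": -0.036, "ry": 0.026, "rz": -0.114, "dx": 5.5, "dy": -0.12, "dz": -0.12, "fingers": 1}, {"rx": -0.036, "ry": 0.026, "rz": -0.114, "dx": 5.5, "dy": -0.12, "dz": -0.12, "fingers": 1}, {"rx": -0.036, "ry": 0.026, "rz": -0.114, "dx": 5.5, "dy": -0.12, "dz": -0.12, "fingers": 1}, {"rx": -0.036, "ry": 0.026, "rz": -0.114, "dx": 5.5, "dy": -0.12, "dz": -0.12, "fingers": 1}]}}

```text
time: 1.6
tool_pos: [0.5237, -0.0654, 0.2699]
tcp_rot: [0.173, 0.634, 0.734, 0.172]
force: [0.2, 0.5, -0.3]
gripper_width: 0.0855
gripper_force: 0.0
```

```bash
python3 - <<'E'
from h import *
s=readout.sense();print(s["q"],s["time"]);T=tool(s);print(T)
plan(grasp(.20,8))
cv2.imwrite("pics/w0.png",optics.get_image("wrist")[:,:,::-1]); np.save("w0.npy",T)
E
```

```text
[-0.2051 -0.2289 -0.6521  0.6712  0.1292  1.251 ] 1.6
[[-0.1367  0.8712  0.4714  0.5237]
 [ 0.99    0.1371  0.0336 -0.0654]
 [-0.0354  0.4713 -0.8813  0.2699]
 [ 0.      0.      0.      1.    ]]
N 1 r [-0.0338  0.0214 -0.1093] d cm [ 5.2866 -0.0931  0.0075] tot deg [-1.938   1.2235 -6.2604]
```

View pics/w0.png

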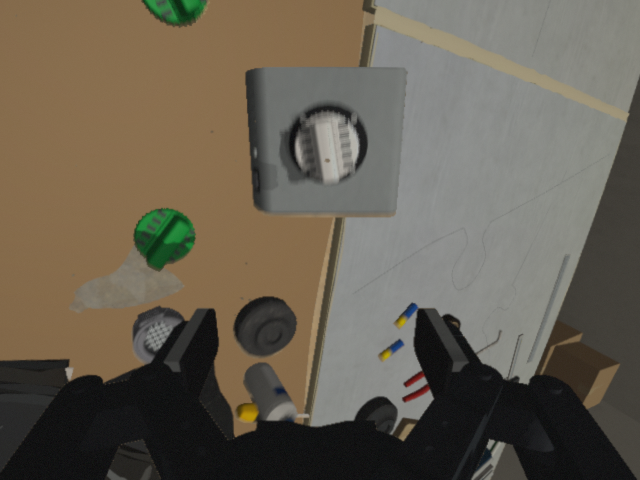

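The wrist picture shows the housing square at (328,142). The black port ring is centred near (328,146), with the bare cap's bar standing nearly upright in the image there. The green caps are at (165,235) and (178,5).

>>> {"name": "send_rows", "arguments": {"moves": [{"rx": -0.034, "ry": 0.021, "rz": -0.109, "dx": 5.3, "dy": -0.1, "dz": 0}, {}, {}]}}

```text
invalid input
```

```bash
python3 - <<'E'
from h import *
T=tool();print(T); print(readout.sense()["q"])
im=optics.get_image("wrist")[:,:,::-1].copy();cv2.imwrite("pics/w1.png",im);np.save("w1.npy",T)
t=cam("wrist",T);pr=proj(t,[RIM,RIM+port()[:,2]*.04])
print("expected rim,bar top px",pr)
c=pr[0].astype(int);cv2.imwrite("pics/w1c.png",cv2.resize(im[max(c[1]-110,0):c[1]+110,c[0]-130:c[0]+130],None,fx=3,fy=2.7)[:600,:800]);print(c)
E
```

```text
[[-0.1451  0.8703  0.4707  0.5218]
 [ 0.9889  0.1431  0.0404 -0.0604]
 [-0.0322  0.4713 -0.8814  0.2688]
 [ 0.      0.      0.      1.    ]]
[-0.1987 -0.2327 -0.6571  0.6713  0.1329  1.2505]
expected rim,bar top px [[322.4419 155.6323]
 [321.8092 161.1937]]
[322 155]
```

View pics/w1c.png

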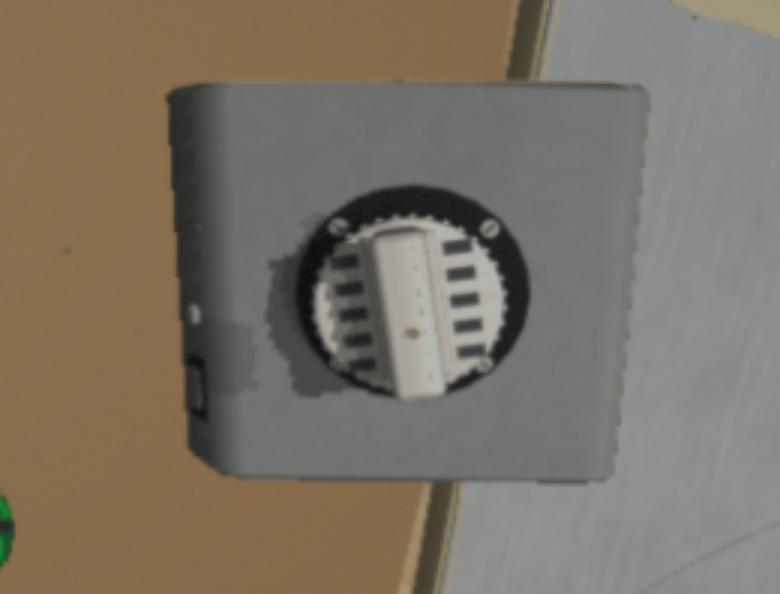

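The crop shows the black foot ring round (413,293) in crop pixels, with the bar from about (397,235) to (420,395). It's tilted a few degrees.

>>> {"name": "send_rows", "arguments": {"moves": [{"rx": -0.034, "ry": 0.021, "rz": -0.109, "dx": 4.8, "dy": -0.1, "dz": 0}, {"dx": 0}, {"dx": 0}]}}

```text
invalid input
```

```bash
cat > cap.py <<'E'
from h import *
T=tool();print(T,readout.sense()["time"])
im=optics.get_image("wrist")[:,:,::-1].copy();cv2.imwrite("pics/w2.png",im);np.save("w2.npy",T)
R1=[]
for f,Tn in(("pics/w1.png",np.load("w1.npy")),("pics/w2.png",T)):
    im=cv2.imread(f);c=cam("wrist",Tn);p=proj(c,[RIM])[0].astype(int)
    roi=np.zeros(im.shape[:2],np.uint8);cv2.circle(roi,tuple(map(int,p)),62,255,-1)
    hs=im.max(2).astype(int);sp=hs-im.min(2)
    face=np.median(im[p[1]-55:p[1]-45,p[0]-10:p[0]+10].max(2))
    blk=((hs<face*.5)&(roi>0)).astype(np.uint8)
    blk=cv2.morphologyEx(blk,cv2.MORPH_OPEN,np.ones((3,3),np.uint8))
    cs=cv2.findContours(blk,cv2.RETR_EXTERNAL,cv2.CHAIN_APPROX_NONE)[0]
    k=max(cs,key=lambda k:cv2.boundingRect(k)[2]*cv2.boundingRect(k)[3]);h=cv2.convexHull(k)
    e=cv2.fitEllipse(h);print(f,"face",face,"ring",e)
    br=((hs>150)&(roi>0)).astype(np.uint8)
    print("bright",cv2.fitEllipse(cv2.convexHull(np.argwhere(br)[:,::-1].astype(np.int32))),br.sum())
    for th in(190,210,225):
        b=((hs>th)&(roi>0)).astype(np.uint8);cs=cv2.findContours(b,cv2.RETR_EXTERNAL,cv2.CHAIN_APPROX_NONE)[0]
        if cs: k=max(cs,key=cv2.contourArea);print(th,cv2.minAreaRect(k))
    R1.append((c,e[0]))
X,res=tri(*R1);print("ring centre tri",X,res,"expected",RIM-port()[:,2]*.02)
for c,e in R1:
    o,d=rays(c,[e]);P=port();q=RIM-P[:,2]*.0185
    X=o+d[0]*((q-o)@P[:,2]/(d[0]@P[:,2]));print("on ring plane",X,"off in port axes mm",(P.T@(X-RIM))*1000)
c=cam("wrist",T);a=proj(c,[RIM])[0].astype(int);print(a)
im=cv2.imread("pics/w2.png");cv2.imwrite("pics/w2c.png",cv2.resize(im[a[1]-80:a[1]+80,a[0]-100:a[0]+100],None,fx=3.75,fy=3.75))
E
python3 cap.py
```

```text
[[-0.1401  0.8717  0.4696  0.5221]
 [ 0.9896  0.1393  0.0367 -0.063 ]
 [-0.0334  0.4698 -0.8821  0.2689]
 [ 0.      0.      0.      1.    ]] 1.7
pics/w1.png face 113.0 ring ((300.42364501953125, 153.564208984375), (25.214061737060547, 49.735374450683594), 172.78431701660156)
bright ((328.4744873046875, 158.3638153076172), (60.43403625488281, 64.96949768066406), 15.159699440002441) 1717
pics/w2.png face 113.0 ring ((301.4436340332031, 151.0313262939453), (26.09078025817871, 51.18783187866211), 171.63052368164062)
bright ((329.13067626953125, 154.84170532226562), (61.00642776489258, 65.31861114501953), 13.290575981140137) 1740
ring centre tri [ 0.6908 -0.0147 -0.1041] [np.float64(0.00045508958888144707), np.float64(0.0004550895888815266)] expected [0.6249 0.0002 0.077 ]
on ring plane [ 0.6049 -0.0033  0.067 ] off in port axes mm [-22.5747  -1.0126 -18.5   ]
on ring plane [ 0.6057 -0.004   0.0674] off in port axes mm [-21.787   -1.8389 -18.5   ]
[322 152]
```

View pics/w2c.png

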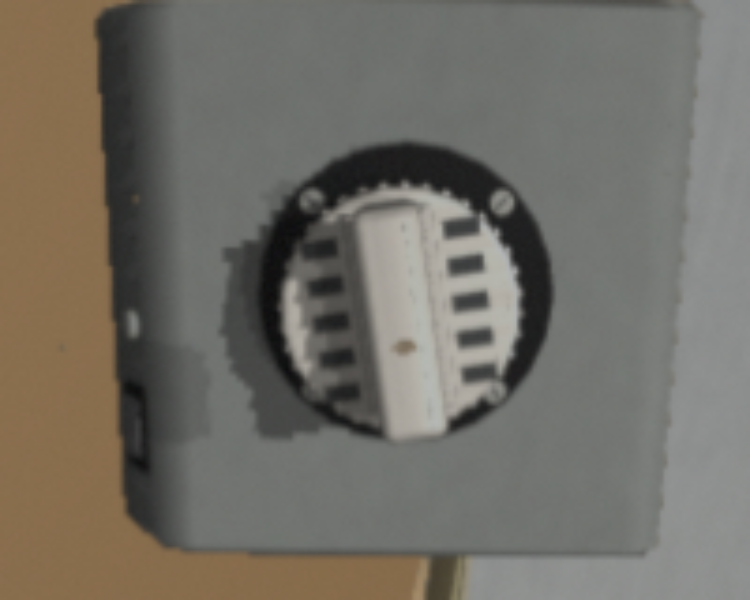

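```bash
cat > m.py <<'E'
from h import *
def onp(c,px,h):
    o,d=rays(c,[px]);P=port();q=RIM+P[:,2]*h
    X=o+d[0]*((q-o)@P[:,2]/(d[0]@P[:,2]));return P.T@(X-RIM)*1000
c1=cam("wrist",np.load("w1.npy"));c2=cam("wrist",np.load("w2.npy"))
for c,scr,bar,ends in((c1,(330,155),(328,161.7),None),(c2,(330.3,151),(329.5,157.6),((325.7,126.4),(333.1,188.8)))):
    print("ring",onp(c,scr,-.02),"bar",onp(c,bar,.04))
    if ends: a,b=onp(c,ends[0],.04),onp(c,ends[1],.04);print(a,b,"ang",np.degrees(np.arctan2((b-a)[1],(b-a)[0])),np.linalg.norm(b-a))
# housing outline corners in w2 (full px) at the slope face's back edge & front edge
for px in((222+105/3.75,72+5/3.75),(222+697/3.75,72+5/3.75),(222+655/3.75,72+553/3.75)): print(onp(c2,px,-.02))
t=cam("top");im=cv2.imread("pics/top0.png");g=im[180:215,275:312];m=(g.min(2)>150).astype(np.uint8)
n,l,st,ce=cv2.connectedComponentsWithStats(m);i=1+st[1:,4].argmax();print("top cap bright",ce[i]+[275,180],st[i]);print("pred bartop/disc px",proj(t,[RIM+port()[:,2]*.04,RIM+port()[:,2]*.012,RIM-port()[:,2]*.02]))
E
python3 m.py
```

```text
ring [  7.4893  -1.3987 -20.    ] bar [ 5.3056 -0.2071 40.    ]
ring [  7.4027  -0.8964 -20.    ] bar [ 6.3263  0.0278 40.    ]
[ 2.0172 25.4455 40.    ] [ 10.7166 -26.7942  40.    ] ang -80.54535121600121 52.9591289408731
[-72.8227  69.7627 -20.    ]
[ 77.4887  74.5684 -20.    ]
[ 82.2914 -70.2479 -20.    ]
top cap bright [293.0415 197.77  ] [  6   6  26  24 313]
pred bartop/disc px [[293.6022 205.4847]
 [293.022  201.1579]
 [292.3857 196.4104]]
```

```bash
python3 - <<'E'
from h import *
P=port();print(RIM+P@[.0065,-.0005,0])
E
sed -i 's/^YAW=.*/YAW=np.radians(8.0); RIM=np.array([.6206,-.0007,.0976])/' h.py
python3 - <<'E'
from h import *
plan(grasp(.17,8),2)
E
```

```text
[ 0.6206 -0.0008  0.0975]
N 2 r [-0.0182  0.0145 -0.0625] d cm [2.526  0.4372 1.5158] tot deg [-2.0806  1.6584 -7.1636]
```

>>> {"name": "send_rows", "arguments": {"moves": [{"rx": -0.018, "ry": 0.015, "rz": -0.063, "dx": 2.5, "dy": 0.4, "dz": 1.5, "fingers": 1}, {"rx": -0.018, "ry": 0.015, "rz": -0.063, "dx": 2.5, "dy": 0.4, "dz": 1.5, "fingers": 1}, {"rx": 0.0, "ry": 0.0, "rz": 0.0, "dx": 0.0, "dy": 0.0, "dz": 0.0, "fingers": 1}]}}

```text
time: 2.12
tool_pos: [0.5362, -0.0154, 0.2437]
tcp_rot: [0.182, 0.583, 0.771, 0.182]
force: [-0.1, -0.9, 0.5]
gripper_width: 0.0851
gripper_force: 0.0
```

```bash
python3 - <<'E'
from h import *
T=tool();print(T,readout.sense()["time"],readout.sense()["q"])
im=optics.get_image("wrist")[:,:,::-1].copy();cv2.imwrite("pics/w3.png",im);np.save("w3.npy",T)
c=cam("wrist",T);a=proj(c,[RIM])[0].astype(int);print(a)
cv2.imwrite("pics/w3c.png",cv2.resize(im[a[1]-75:a[1]+75,a[0]-100:a[0]+100],None,fx=4,fy=4))
E
```

```text
[[-0.2549  0.8319  0.4929  0.5362]
 [ 0.9645  0.2549  0.0686 -0.0154]
 [-0.0685  0.4929 -0.8674  0.2437]
 [ 0.      0.      0.      1.    ]] 2.125 [-0.1018 -0.2173 -0.7202  0.5595  0.1187  1.2233]
[316 212]
```

View pics/w3c.png

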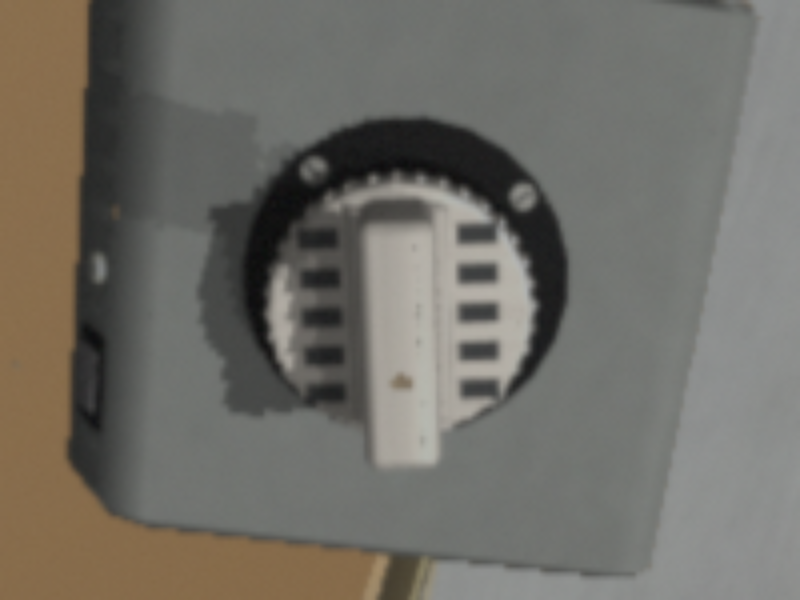

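```bash
cat > m2.py <<'E'
from h import *
c1=cam("wrist",np.load("w1.npy"));c2=cam("wrist",np.load("w2.npy"));c3=cam("wrist",np.load("w3.npy"))
P=port()
for n,pp in dict(bar=((c1,(328,161.7)),(c2,(329.5,157.6)),(c3,(315.9,223))),barfar=((c2,(325.7,126.4)),(c3,(314.75,192.5))),barnear=((c2,(333.1,188.8)),(c3,(317,253.5))),s1=((c2,(305.2,125.6)),(c3,(294.5,179.5))),s2=((c2,(356.1,126.1)),(c3,(346.75,185.75)))).items():
    x,r=tri(*pp);print(n,x,"port mm",P.T@(x-RIM)*1000,"res",np.array(r)*1000)
def onp(c,px,h):
    o,d=rays(c,[px]);q=RIM+P[:,2]*h
    X=o+d[0]*((q-o)@P[:,2]/(d[0]@P[:,2]));return P.T@(X-RIM)*1000
a,b=[onp(c3,p,.04) for p in((314.75,192.5),(317,253.5))];print("bar w3",a,b,np.degrees(np.arctan2(*(b-a)[[1,0]])))
print("screws w3",onp(c3,(294.5,179.5),-.019),onp(c3,(346.75,185.75),-.019))
print("housing right edge w3",onp(c3,(216+755/4,137+8/4),-.02),onp(c3,(216+645/4,137+573/4),-.02),"left low",onp(c3,(216+150/4,137+523/4),-.02))
E
python3 m2.py
```

```text
bar [ 0.6027 -0.0033  0.1278] port mm [-0.614  -0.0721 35.1763] res [0.4653 0.5972 0.1329]
barfar [0.5937 0.0218 0.1291] port mm [-4.6377 26.0271 39.0616] res [0.6529 0.6529]
barnear [ 0.612  -0.0301  0.1276] port mm [  4.0822 -27.9413  32.2825] res [0.0023 0.0023]
s1 [0.6063 0.021  0.0674] port mm [-24.7322  23.4866 -20.6285] res [0.0025 0.0025]
s2 [0.6514 0.0278 0.09  ] port mm [ 26.0158  23.9088 -23.7926] res [0.0177 0.0177]
bar w3 [-5.3011 26.0958 40.    ] [  3.6491 -24.9176  40.    ] -80.04885316648354
screws w3 [-24.6712  23.7717 -19.    ] [ 25.4614  24.731  -19.    ]
housing right edge w3 [ 71.4609  75.0747 -20.    ] [ 74.0553 -69.6387 -20.    ] left low [-56.1199 -73.3606 -20.    ]
```

```bash

sed -i 's/^YAW=.*/YAW=np.radians(9.0); RIM=np.array([.6222,-.0005,.0947])/' h.py
python3 - <<'E'
from h import *
G=grasp(.017,9);plan(G)
P=port();print(P.T@(tool()[:3,3]-RIM))
E
```

```text
N 3 r [-0.001   0.0033 -0.012 ] d cm [0.1002 0.0272 5.2107] tot deg [-0.1764  0.5731 -2.0601]
[-0.0002 -0.002   0.1733]
```

>>> {"name": "send_rows", "arguments": {"moves": [{"rx": -0.001, "ry": 0.003, "rz": -0.012, "dx": 0.1, "dy": 0.03, "dz": 4.0, "fingers": 1}, {"rx": -0.001, "ry": 0.003, "rz": -0.012, "dx": 0.1, "dy": 0.03, "dz": 4.0, "fingers": 1}, {"rx": -0.001, "ry": 0.003, "rz": -0.012, "dx": 0.1, "dy": 0.03, "dz": 4.0, "fingers": 1}, {"rx": 0, "ry": 0, "rz": 0, "dx": 0, "dy": 0, "dz": 2.0, "fingers": 1}, {"rx": 0, "ry": 0, "rz": 0, "dx": 0, "dy": 0, "dz": 0, "fingers": 1}]}}

```text
time: 2.8
tool_pos: [0.6061, -0.0034, 0.123]
tcp_rot: [0.183, 0.568, 0.781, 0.182]
force: [-0.6, -0.1, -0.6]
gripper_width: 0.0855
gripper_force: 0.0
```

```bash
python3 - <<'E'
from h import *
G=grasp(.017,9);plan(G)
P=port();print(P.T@(tool()[:3,3]-RIM),readout.sense()["force"],readout.sense()["time"])
E
```

```text
N 1 r [-0.0012  0.001  -0.0009] d cm [0.0396 0.0056 1.5705] tot deg [-0.0664  0.058  -0.0497]
[ 0.     -0.0004  0.0327] [-0.5534 -0.1395 -0.6375] 2.8
```

>>> {"name": "send_rows", "arguments": {"moves": [{"rx": 0, "ry": 0, "rz": 0, "dx": 0.04, "dy": 0, "dz": 1.5, "fingers": 1}, {"rx": 0, "ry": 0, "rz": 0, "dx": 0, "dy": 0, "dz": 0, "fingers": 0.3}, {"rx": 0, "ry": 0, "rz": 0, "dx": 0, "dy": 0, "dz": 0, "fingers": 0.3}, {"rx": 0, "ry": 0, "rz": 0, "dx": 0, "dy": 0, "dz": 0, "fingers": 0.0}, {"rx": 0, "ry": 0, "rz": 0, "dx": 0, "dy": 0, "dz": 0, "fingers": 0.0}, {"rx": 0, "ry": 0, "rz": 0, "dx": 0, "dy": 0, "dz": 0, "fingers": 0.0}], "grip_force": 30}}

```text
time: 3.55
tool_pos: [0.6133, -0.0006, 0.1116]
tcp_rot: [0.184, 0.567, 0.782, 0.183]
force: [-5.1, -1.1, 5.5]
gripper_width: 0.0154
gripper_force: 34.8
```

```bash
python3 - <<'E'
from h import *
s=readout.sense();P=port();print(P.T@(tool()[:3,3]-RIM),P.T@s["force"],P.T@s["torque"],s["time"],s["gripper_width"],s["gripper_force"])
plan(grasp(.017,9))
E
```

```text
[0.0008 0.0013 0.019 ] [-1.7949 -0.3212  7.3943] [0.0216 0.948  0.0014] 3.55 0.015356290010308912 34.81280565261841
N 1 r [0.0015 0.0008 0.0013] d cm [-0.1127 -0.0955  0.2016] tot deg [0.0884 0.0453 0.0736]
```

>>> {"name": "send_rows", "arguments": {"moves": [{"rx": 0, "ry": 0, "rz": -0.179, "dx": -0.03, "dy": 0, "dz": -0.1, "fingers": 0}, {"rx": 0, "ry": 0, "rz": -0.179, "dx": 0, "dy": 0, "dz": 0, "fingers": 0}, {"rx": 0, "ry": 0, "rz": -0.179, "dx": 0, "dy": 0, "dz": 0, "fingers": 0}, {"rx": 0, "ry": 0, "rz": -0.179, "dx": 0, "dy": 0, "dz": 0, "fingers": 0.0}], "grip_force": 50}}

```text
time: 4.05
tool_pos: [0.6129, -0.0011, 0.1119]
tcp_rot: [0.237, 0.255, 0.932, 0.106]
force: [-0.2, -1.2, -1.1]
gripper_width: 0.0148
gripper_force: 50.8
```

```bash
cat > st.py <<'E'
from h import *
s=readout.sense();P=port();T=tool(s);y=P.T@T[:3,1]
print("port pos mm",P.T@(T[:3,3]-RIM)*1000,"tooly ang",np.degrees(np.arctan2(y[1],y[0])),"tilt",np.degrees(np.arccos(-T[:3,2]@P[:,2])),"F",P.T@s["force"],"M",P.T@s["torque"],"t",s["time"],"w",s["gripper_width"],"gf",s["gripper_force"],"q",s["q"])
E
python3 st.py
```

```text
port pos mm [ 0.5973  0.8621 19.5552] tooly ang 50.43319974378525 tilt 0.08180027274260035 F [-0.9026 -1.1434 -0.7318] M [-0.2198  0.6793  0.0284] t 4.05 w 0.01478476609976617 gf 50.76448738574982 q [-0.0595  0.0832 -0.7906  0.1823  0.1071  0.5024]
```

>>> {"name": "send_rows", "arguments": {"moves": [{"rx": 0, "ry": 0, "rz": -0.175, "dx": 0, "dy": 0, "dz": 0, "fingers": 0}, {"rx": 0, "ry": 0, "rz": -0.175, "dx": 0, "dy": 0, "dz": 0, "fingers": 0}, {"rx": 0, "ry": 0, "rz": -0.175, "dx": 0, "dy": 0, "dz": 0, "fingers": 0}, {"rx": 0, "ry": 0, "rz": -0.175, "dx": 0, "dy": 0, "dz": 0, "fingers": 0.0}, {"rx": 0, "ry": 0, "rz": 0, "dx": 0, "dy": 0, "dz": 0, "fingers": 0.0}, {"rx": 0, "ry": 0, "rz": 0, "dx": 0, "dy": 0, "dz": -0.4, "fingers": 0.0}, {"rx": 0, "ry": 0, "rz": 0, "dx": 0, "dy": 0, "dz": -0.4, "fingers": 0.0}]}}

```text
time: 4.92
tool_pos: [0.6084, -0.0014, 0.1187]
tcp_rot: [0.258, -0.077, 0.963, 0.02]
force: [-1.7, -1.8, -3.7]
gripper_width: 0.0147
gripper_force: 50.7
```

```bash
python3 st.py
```

```text
port pos mm [ 0.0665  1.2874 27.708 ] tooly ang 90.11249832797432 tilt 0.027723448759842794 F [-3.5858 -1.4814 -2.2383] M [-0.2162  1.2638 -0.0053] t 4.925 w 0.014720382886276487 gf 50.69631636142731 q [-0.0614  0.0652 -0.7902  0.2018  0.1089 -0.1919]
```

```bash
python3 - <<'E'
from h import *
T=tool();A=T.copy();A[:3,3]-=T[:3,2]*.045
print(plan(down([.47,0,.12],99),5,T=A)); print(plan(down([.47,0,.036],99),2,T=down([.47,0,.12],99)))
E
```

```text
N 5 r [-0.0001  0.1048  0.0004] d cm [2.4261 0.4634 0.0123] tot deg [-0.0161 30.0241  0.1135]
[[ 0.5647 -0.0037  0.1454]
 [ 0.5422 -0.0026  0.1355]
 [ 0.5187 -0.0016  0.1278]
 [ 0.4945 -0.0008  0.1227]
 [ 0.47   -0.      0.12  ]]
N 2 r [0. 0. 0.] d cm [0.  0.  4.2] tot deg [0. 0. 0.]
[[0.47  0.    0.078]
 [0.47  0.    0.036]]
```

>>> {"name": "send_rows", "arguments": {"moves": [{"rx": 0, "ry": 0, "rz": 0, "dx": 0, "dy": 0, "dz": -2.5, "fingers": 0}, {"rx": 0, "ry": 0, "rz": 0, "dx": 0, "dy": 0, "dz": -2.0, "fingers": 0}, {"rx": 0, "ry": 0.105, "rz": 0, "dx": 2.43, "dy": 0.1, "dz": 0, "fingers": 0}, {"rx": 0, "ry": 0.105, "rz": 0, "dx": 2.43, "dy": 0.1, "dz": 0, "fingers": 0}, {"rx": 0, "ry": 0.105, "rz": 0, "dx": 2.43, "dy": 0.1, "dz": 0, "fingers": 0}, {"rx": 0, "ry": 0.105, "rz": 0, "dx": 2.43, "dy": 0.1, "dz": 0, "fingers": 0}, {"rx": 0, "ry": 0.105, "rz": 0, "dx": 2.43, "dy": 0.1, "dz": 0, "fingers": 0}, {"rx": 0, "ry": 0, "rz": 0, "dx": 0, "dy": 0, "dz": 4.0, "fingers": 0}, {"rx": 0, "ry": 0, "rz": 0, "dx": 0, "dy": 0, "dz": 3.0, "fingers": 0}, {"rx": 0, "ry": 0, "rz": 0, "dx": 0, "dy": 0, "dz": 0, "fingers": 0}, {"rx": 0, "ry": 0, "rz": 0, "dx": 0, "dy": 0, "dz": 0, "fingers": 0}]}}

```text
time: 6.3
tool_pos: [0.4748, -0.0182, 0.0522]
tcp_rot: [0.002, -0.08, 0.997, -0.001]
force: [-0.2, 0.4, -0.5]
gripper_width: 0.0149
gripper_force: 50.7
```

```bash
python3 st.py; python3 - <<'E'
from h import *
print(tool(),readout.sense()["force"]);plan(down([.47,0,.034],99))
E
```

```text
port pos mm [-149.7256    5.5499   37.3866] tooly ang 90.19128917775618 tilt 29.832929736266838 F [-0.3948  0.4703 -0.3881] M [ 0.0202 -0.0377  0.0549] t 6.3 w 0.01491335672423296 gf 50.74997663497925 q [-0.0375  0.2337 -0.5985  0.7353 -0.0012 -0.1974]
[[-0.9872 -0.1592  0.0032  0.4748]
 [-0.1592  0.9872 -0.0014 -0.0182]
 [-0.0029 -0.0019 -1.      0.0522]
 [ 0.      0.      0.      1.    ]] [-0.2196  0.4414 -0.5335]
N 1 r [-0.0019  0.0029  0.0028] d cm [0.1889 1.8792 1.8175] tot deg [-0.1061  0.1671  0.1596]
```

>>> {"name": "send_rows", "arguments": {"moves": [{"rx": -0.002, "ry": 0.003, "rz": 0, "dx": 0.2, "dy": 1.85, "dz": 0.8, "fingers": 0}, {"rx": 0, "ry": 0, "rz": 0, "dx": 0, "dy": 0, "dz": 0.9, "fingers": 0}, {"rx": 0, "ry": 0, "rz": 0, "dx": 0, "dy": 0, "dz": 0, "fingers": 0}, {"rx": 0, "ry": 0, "rz": 0, "dx": 0, "dy": 0, "dz": 0.15, "fingers": 0}, {"rx": 0, "ry": 0, "rz": 0, "dx": 0, "dy": 0, "dz": 0, "fingers": 0}]}}

```text
time: 6.92
tool_pos: [0.4686, -0.0008, 0.0324]
tcp_rot: [-0.001, -0.08, 0.997, -0.0]
force: [-1.0, -0.4, -1.4]
gripper_width: 0.0149
gripper_force: 50.8
```

```bash
python3 - <<'E'
from h import *
print(tool(),readout.sense()["force"])
E
```

```text
[[-0.9873 -0.1591 -0.0023  0.4686]
 [-0.1591  0.9873 -0.0005 -0.0008]
 [ 0.0024 -0.0002 -1.      0.0324]
 [ 0.      0.      0.      1.    ]] [-1.0174 -0.4273 -1.4327]
```

>>> {"name": "send_rows", "arguments": {"moves": [{"rx": 0, "ry": 0, "rz": 0, "dx": 0, "dy": 0, "dz": 0.1, "fingers": 0}, {"rx": 0, "ry": 0, "rz": 0, "dx": 0, "dy": 0, "dz": 0.1, "fingers": 0}, {"rx": 0, "ry": 0, "rz": 0, "dx": 0, "dy": 0, "dz": 0, "fingers": 0}]}}

```text
time: 7.3
tool_pos: [0.4688, -0.0008, 0.0311]
tcp_rot: [-0.001, -0.08, 0.997, -0.0]
force: [-3.1, -0.3, 8.4]
gripper_width: 0.015
gripper_force: 52.0
```

```bash
python3 - <<'E'
from h import *
T=tool();A=T.copy();A[2,3]=.19
plan(down([.45,.16,.19],99),3,T=A)
E
```

```text
N 3 r [-0.0001 -0.0007  0.0009] d cm [-0.2308  5.3908 -0.0016] tot deg [-0.0206 -0.115   0.1572]
```

>>> {"name": "send_rows", "arguments": {"moves": [{"rx": 0, "ry": 0, "rz": 0, "dx": 0, "dy": 0, "dz": 0, "fingers": 0.6}, {"rx": 0, "ry": 0, "rz": 0, "dx": 0, "dy": 0, "dz": 0, "fingers": 1}, {"rx": 0, "ry": 0, "rz": 0, "dx": 0, "dy": 0, "dz": 0, "fingers": 1}, {"rx": 0, "ry": 0, "rz": 0, "dx": 0, "dy": 0, "dz": -3, "fingers": 1}, {"rx": 0, "ry": 0, "rz": 0, "dx": 0, "dy": 0, "dz": -6, "fingers": 1}, {"rx": 0, "ry": 0, "rz": 0, "dx": 0, "dy": 0, "dz": -6, "fingers": 1}, {"rx": 0, "ry": 0, "rz": 0, "dx": 0, "dy": 5.3, "dz": 0, "fingers": 1}, {"rx": 0, "ry": 0, "rz": 0, "dx": 0, "dy": 5.3, "dz": 0, "fingers": 1}, {"rx": 0, "ry": 0, "rz": 0, "dx": 0, "dy": 5.3, "dz": 0, "fingers": 1}, {"rx": 0, "ry": 0, "rz": 0, "dx": 0, "dy": 0, "dz": 0, "fingers": 1}, {"rx": 0, "ry": 0, "rz": 0, "dx": 0, "dy": 0, "dz": 0, "fingers": 1}]}}

```text
time: 8.68
tool_pos: [0.4433, 0.1562, 0.1801]
tcp_rot: [-0.001, -0.08, 0.997, -0.0]
force: [1.5, -0.4, -0.1]
gripper_width: 0.0855
gripper_force: 0.0
```

```bash
python3 - <<'E'
from h import *
T=tool();print(T,readout.sense()["time"])
im=optics.get_image("wrist")[:,:,::-1].copy();cv2.imwrite("pics/s1.png",im);np.save("s1.npy",T)
print(proj(cam("wrist",T),[[.4675,.2637,.07],[.47,0,.05],[.4,.17,.07]]))
plan(down([.4675,.2637,.19],99),T=T)
E
```

```text
[[-0.9871 -0.1601 -0.0029  0.4433]
 [-0.1601  0.9871 -0.0011  0.1562]
 [ 0.003  -0.0007 -1.      0.1801]
 [ 0.      0.      0.      1.    ]] 8.675
[[441.367  283.1473]
 [125.2656 228.5509]
 [343.2655 181.9411]]
N 2 r [-0.0003 -0.0015  0.0019] d cm [-2.0478  5.1118 -0.5035] tot deg [-0.0386 -0.1721  0.2151]
```

>>> {"name": "send_rows", "arguments": {"moves": [{"rx": 0, "ry": 0, "rz": 0, "dx": -2, "dy": 5.1, "dz": -0.5, "fingers": 1}, {"rx": 0, "ry": 0, "rz": 0, "dx": -2, "dy": 5.1, "dz": -0.5, "fingers": 1}, {"rx": 0, "ry": 0, "rz": 0, "dx": 0, "dy": 0, "dz": 0, "fingers": 1}, {"rx": 0, "ry": 0, "rz": 0, "dx": 0, "dy": 0, "dz": 0, "fingers": 1}]}}

```text
time: 9.22
tool_pos: [0.4667, 0.262, 0.1897]
tcp_rot: [-0.002, -0.079, 0.997, -0.001]
force: [0.3, -0.7, 0.5]
gripper_width: 0.0851
gripper_force: 0.0
```

```bash
python3 - <<'E'
from h import *
T=tool();print(T,readout.sense()["time"])
im=optics.get_image("wrist")[:,:,::-1].copy();cv2.imwrite("pics/s2.png",im);np.save("s2.npy",T)
a1=proj(cam("wrist",np.load("s1.npy")),[[.4675,.2637,.07]])[0].astype(int);a2=proj(cam("wrist",T),[[.4675,.2637,.07]])[0].astype(int);print(a1,a2)
i1=cv2.imread("pics/s1.png")
f=lambda i,a:cv2.resize(i[a[1]-70:a[1]+70,a[0]-66:a[0]+66],None,fx=3,fy=4.2) if 0 else cv2.resize(i[a[1]-70:a[1]+70,a[0]-66:a[0]+66],None,fx=3,fy=3)
cv2.imwrite("pics/s12.png",np.hstack([f(i1,a1),f(im,a2)]))
E
```

```text
[[-0.9874 -0.158  -0.0035  0.4667]
 [-0.158   0.9874 -0.0017  0.262 ]
 [ 0.0037 -0.0011 -1.      0.1897]
 [ 0.      0.      0.      1.    ]] 9.225
[441 283] [317 232]
```

View pics/s12.png

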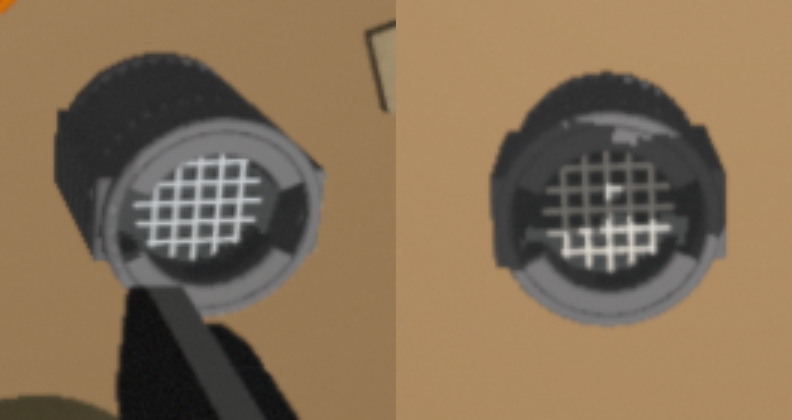

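The crops show the grey tall stage with its grille, and its flats at the left and right edges, so the flats lie nearly along the tool's y. In the second picture the rim centre is near (322,235) in full-image pixels.

```bash
cat > stg.py <<'E'
from h import *
out=[]
for n in("s1","s2"):
    im=cv2.imread(f"pics/{n}.png");T=np.load(n+".npy");c=cam("wrist",T);a=proj(c,[[.4675,.2637,.06]])[0]
    b,g,r=[im[:,:,i].astype(int) for i in range(3)]
    m=((r-b)<18).astype(np.uint8);roi=np.zeros_like(m);cv2.circle(roi,tuple(map(int,a)),75,1,-1);m&=roi
    k=max(cv2.findContours(m,cv2.RETR_EXTERNAL,cv2.CHAIN_APPROX_NONE)[0],key=cv2.contourArea)[:,0]
    # bright rim annulus lower half -> fit
    X=plane(c,k,.070)[:,:2];out.append((c,k))
    if n=="s2":
        cen=np.array([.4675,.264])
        far=X[(X-cen)@[1,0.16]>.012]; far=far[np.abs(np.linalg.norm(far-cen,axis=1)-.030)<.004]
        f=lambda p:np.linalg.norm(far-p[:2],axis=1)-p[2]
        from scipy.optimize import least_squares
        s=least_squares(f,[*cen,.03],loss="soft_l1",f_scale=.0005);print("rim circle z=.07",s.x,len(far))
        cen=s.x[:2]
        Y=plane(c,k,.067)[:,:2]-cen;ang=np.degrees(np.arctan2(Y[:,1],Y[:,0]));rr=np.linalg.norm(Y,axis=1)*1000
        for A in range(-180,180,5):
            q=(ang>=A)&(ang<A+5)
            if q.any(): print(A,round(rr[q].mean(),1),end=" | ")
# grille angle / centre by bright pixels in both
E
python3 stg.py
```

```text
rim circle z=.07 [0.4687 0.2673 0.0302] 80
-180 37.4 | -175 37.5 | -170 37.4 | -165 37.5 | -160 37.3 | -155 36.8 | -150 36.1 | -145 35.2 | -140 34.4 | -135 33.6 | -130 32.5 | -125 33.1 | -120 33.4 | -115 32.9 | -110 32.4 | -105 32.1 | -100 31.9 | -95 31.2 | -90 30.9 | -85 30.7 | -80 30.3 | -75 30.4 | -70 31.0 | -65 31.9 | -60 32.4 | -55 31.5 | -50 30.5 | -45 30.7 | -40 31.0 | -35 30.9 | -30 30.9 | -25 31.1 | -20 31.4 | -15 31.5 | -10 31.5 | -5 31.7 | 0 31.5 | 5 31.3 | 10 31.4 | 15 31.7 | 20 31.6 | 25 31.7 | 30 31.4 | 35 31.6 | 40 31.3 | 45 31.3 | 50 31.4 | 55 31.3 | 60 31.0 | 65 30.8 | 70 30.8 | 75 32.1 | 80 32.7 | 85 32.0 | 90 31.4 | 95 31.0 | 100 31.0 | 105 31.1 | 110 31.6 | 115 32.2 | 120 32.0 | 125 32.3 | 130 32.5 | 135 32.9 | 140 33.6 | 145 32.6 | 150 33.0 | 155 34.1 | 160 34.9 | 165 36.1 | 170 36.5 | 175 36.9 |
```

```bash
python3 - <<'E'
from h import *
c1=cam("wrist",np.load("s1.npy"));c2=cam("wrist",np.load("s2.npy"))
print(tri((c1,(446,285)),(c2,(322,234.7))),tri((cam("top"),(180,268)),(c2,(322,234.7))))
print(plane(c2,[(322,234.7)],.07),plane(c1,[(446,285)],.07),proj(c2,[[.4687,.2673,.07]]))
plan(down([.4687,.267,.036],99.5),4)
E
```

```text
(array([0.4686, 0.2678, 0.0702]), [np.float64(0.00017766213779691858), np.float64(0.00017766213779695015)]) (array([0.4686, 0.2659, 0.0667]), [np.float64(0.002477408114356401), np.float64(0.0024774081143564526)])
[[0.4689 0.2678 0.07  ]] [[0.4685 0.2679 0.07  ]] [[321.3983 234.4065]]
N 4 r [-0.0002 -0.0009 -0.0019] d cm [-0.0824  0.1246  3.8439] tot deg [-0.0567 -0.2131 -0.4374]
```

>>> {"name": "send_rows", "arguments": {"moves": [{"rx": 0, "ry": -0.001, "rz": -0.002, "dx": -0.08, "dy": 0.12, "dz": 4.0, "fingers": 1}, {"rx": 0, "ry": -0.001, "rz": -0.002, "dx": -0.08, "dy": 0.12, "dz": 4.0, "fingers": 1}, {"rx": 0, "ry": -0.001, "rz": -0.002, "dx": -0.08, "dy": 0.12, "dz": 4.0, "fingers": 1}, {"rx": 0, "ry": -0.001, "rz": -0.002, "dx": -0.08, "dy": 0.15, "dz": 3.0, "fingers": 1}, {"rx": 0, "ry": 0, "rz": 0, "dx": 0, "dy": 0, "dz": 0, "fingers": 1}, {"rx": 0, "ry": 0, "rz": 0, "dx": 0, "dy": 0, "dz": 0, "fingers": 1}]}}

```text
time: 10.02
tool_pos: [0.4696, 0.2684, 0.0413]
tcp_rot: [0.001, -0.083, 0.997, 0.0]
force: [0.2, 0.6, 0.7]
gripper_width: 0.0854
gripper_force: 0.0
```

```bash
python3 - <<'E'
from h import *
print(readout.sense()["force"]);plan(down([.4687,.2675,.025],99.5))
E
```

```text
[0.2346 0.5696 0.6799]
N 1 r [0.0001 0.0024 0.0009] d cm [ 0.1071 -0.0761  1.6323] tot deg [0.0079 0.1349 0.0529]
```

>>> {"name": "send_rows", "arguments": {"moves": [{"rx": 0, "ry": 0.002, "rz": 0.001, "dx": 0.1, "dy": -0.08, "dz": 1.6, "fingers": 1}, {"rx": 0, "ry": 0, "rz": 0, "dx": 0, "dy": 0, "dz": 0, "fingers": 0.7}, {"rx": 0, "ry": 0, "rz": 0, "dx": 0, "dy": 0, "dz": 0, "fingers": 0.5}, {"rx": 0, "ry": 0, "rz": 0, "dx": 0, "dy": 0, "dz": 0, "fingers": 0.5}, {"rx": 0, "ry": 0, "rz": 0, "dx": 0, "dy": 0, "dz": 0, "fingers": 0.5}], "grip_force": 50}}

```text
time: 10.65
tool_pos: [0.4681, 0.2681, 0.0242]
tcp_rot: [-0.0, -0.083, 0.997, -0.0]
force: [-0.4, 1.0, -1.4]
gripper_width: 0.0626
gripper_force: 54.7
```

```bash
python3 - <<'E'
from h import *
T=tool();s=readout.sense();print(T,s["force"],s["torque"],s["q"]);A=T.copy();A[2,3]=.20
B=grasp(.10,90);print(A,plan(B,8,T=A))
E
```

```text
[[-0.9861 -0.1664 -0.0006  0.4681]
 [-0.1664  0.9861 -0.0002  0.2681]
 [ 0.0006 -0.0001 -1.      0.0242]
 [ 0.      0.      0.      1.    ]] [-0.4436  0.994  -1.4416] [ 0.0444  0.018  -0.0007] [ 0.5201  0.3758 -0.473   0.7226  0.0001  0.353 ]
N 8 r [ 0.0003 -0.0655  0.0012] d cm [-0.6672 -3.6216  0.3999] tot deg [  0.1445 -30.034    0.5647]
[[-0.9861 -0.1664 -0.0006  0.4681]
 [-0.1664  0.9861 -0.0002  0.2681]
 [ 0.0006 -0.0001 -1.      0.2   ]
 [ 0.      0.      0.      1.    ]] [[ 0.4807  0.2335  0.196 ]
 [ 0.4935  0.1989  0.1925]
 [ 0.5065  0.1644  0.1894]
 [ 0.5196  0.1298  0.1868]
 [ 0.5328  0.0953  0.1847]
 [ 0.5461  0.0608  0.1831]
 [ 0.5594  0.0262  0.1819]
 [ 0.5728 -0.0083  0.1813]]
```

>>> {"name": "send_rows", "arguments": {"moves": [{"rx": 0, "ry": 0, "rz": 0, "dx": 0, "dy": 0, "dz": -5.0, "fingers": 0.5}, {"rx": 0, "ry": 0, "rz": 0, "dx": 0, "dy": 0, "dz": -6.0, "fingers": 0.5}, {"rx": 0, "ry": 0, "rz": 0, "dx": 0, "dy": 0, "dz": -6.5, "fingers": 0.5}, {"rx": 0, "ry": -0.065, "rz": 0.001, "dx": -0.67, "dy": -3.6, "dz": 0.4, "fingers": 0.5}, {"rx": 0, "ry": -0.065, "rz": 0.001, "dx": -0.67, "dy": -3.6, "dz": 0.4, "fingers": 0.5}, {"rx": 0, "ry": -0.065, "rz": 0.001, "dx": -0.67, "dy": -3.6, "dz": 0.4, "fingers": 0.5}, {"rx": 0, "ry": -0.065, "rz": 0.001, "dx": -0.67, "dy": -3.6, "dz": 0.4, "fingers": 0.5}, {"rx": 0, "ry": -0.065, "rz": 0.001, "dx": -0.67, "dy": -3.6, "dz": 0.4, "fingers": 0.5}, {"rx": 0, "ry": -0.065, "rz": 0.001, "dx": -0.67, "dy": -3.6, "dz": 0.4, "fingers": 0.5}, {"rx": 0, "ry": -0.065, "rz": 0.001, "dx": -0.67, "dy": -3.6, "dz": 0.4, "fingers": 0.5}, {"rx": 0, "ry": -0.065, "rz": 0.001, "dx": -0.67, "dy": -3.6, "dz": 0.4, "fingers": 0.5}, {"rx": 0, "ry": 0, "rz": 0, "dx": 0, "dy": 0, "dz": 0, "fingers": 0.5}]}}

```text
time: 12.15
tool_pos: [0.5718, -0.0087, 0.1766]
tcp_rot: [0.255, -0.075, 0.964, 0.021]
force: [-1.0, -0.2, -1.9]
gripper_width: 0.0629
gripper_force: 56.0
```

```bash
python3 st.py; python3 - <<'E'
from h import *
plan(grasp(.04,90,(0.0,0.0005)))
E
```

```text
port pos mm [-3.267  -0.2149 96.4067] tooly ang 89.86352221692076 tilt 0.32671164745419573 F [-1.8079 -0.0808 -1.1623] M [0.0488 0.7442 0.0115] t 12.15 w 0.06289661357204408 gf 56.03618681430817 q [-0.0842 -0.0777 -0.7704  0.3728  0.1194 -0.2083]
N 1 r [ 0.0009 -0.0056 -0.0024] d cm [-0.3583  0.0674  5.6388] tot deg [ 0.05   -0.3229 -0.1363]
```

>>> {"name": "send_rows", "arguments": {"moves": [{"rx": 0.001, "ry": -0.006, "rz": -0.002, "dx": -0.36, "dy": 0.09, "dz": 2.8, "fingers": 0.5}, {"rx": 0, "ry": 0, "rz": 0, "dx": 0, "dy": 0, "dz": 2.8, "fingers": 0.5}, {"rx": 0, "ry": 0, "rz": 0, "dx": 0, "dy": 0, "dz": 0, "fingers": 0.5}, {"rx": 0, "ry": 0, "rz": 0, "dx": 0, "dy": 0, "dz": 0, "fingers": 0.5}]}}

```text
time: 12.65
tool_pos: [0.6034, 0.0, 0.1312]
tcp_rot: [0.259, -0.078, 0.963, 0.021]
force: [0.9, 0.3, -1.8]
gripper_width: 0.0626
gripper_force: 55.9
```

```bash
python3 st.py
```

```text
port pos mm [ 2.2666  3.4755 40.8849] tooly ang 90.20937782728025 tilt 0.1597639443478076 F [-0.1241  0.1325 -2.0051] M [-0.0438  0.6481  0.0344] t 12.65 w 0.06259051852240163 gf 55.927847027778625 q [-0.0607  0.0377 -0.7846  0.2344  0.1109 -0.1929]
```

>>> {"name": "send_rows", "arguments": {"moves": [{"rx": 0, "ry": 0, "rz": 0, "dx": 0.22, "dy": -0.28, "dz": 0.5, "fingers": 0.5}, {"rx": 0, "ry": 0, "rz": 0, "dx": 0, "dy": 0, "dz": 0.6, "fingers": 0.5}, {"rx": 0, "ry": 0, "rz": 0, "dx": 0, "dy": 0, "dz": 0, "fingers": 0.5}, {"rx": 0, "ry": 0, "rz": 0, "dx": 0, "dy": 0, "dz": 0, "fingers": 0.5}]}}

```text
time: 13.15
tool_pos: [0.6076, -0.0028, 0.1203]
tcp_rot: [0.259, -0.077, 0.963, 0.021]
force: [0.8, 0.5, -2.5]
gripper_width: 0.0625
gripper_force: 55.9
```

```bash
python3 st.py
```

```text
port pos mm [-0.0099 -0.0305 29.553 ] tooly ang 90.16717222282136 tilt 0.1466284507576011 F [-0.4494  0.3317 -2.574 ] M [0.0348 0.6877 0.0228] t 13.15 w 0.06252713581117302 gf 55.929216742515564 q [-0.0662  0.0614 -0.7906  0.2045  0.1131 -0.1969]
```

>>> {"name": "send_rows", "arguments": {"moves": [{"rx": 0, "ry": 0, "rz": 0, "dx": 0, "dy": 0.07, "dz": 0.4, "fingers": 0.5}, {"rx": 0, "ry": 0, "rz": 0, "dx": 0, "dy": 0, "dz": 0.4, "fingers": 0.5}, {"rx": 0, "ry": 0, "rz": 0, "dx": 0, "dy": 0, "dz": 0.2, "fingers": 0.5}, {"rx": 0, "ry": 0, "rz": 0, "dx": 0, "dy": 0, "dz": 0, "fingers": 0.5}]}}

```text
time: 13.65
tool_pos: [0.612, -0.0014, 0.111]
tcp_rot: [0.258, -0.077, 0.963, 0.021]
force: [-0.8, -0.6, -2.2]
gripper_width: 0.0624
gripper_force: 56.2
```

```bash
python3 st.py
```

```text
port pos mm [-0.6886  0.7033 19.1701] tooly ang 90.16571010045352 tilt 0.10510521564935192 F [-1.8216 -0.4312 -1.4583] M [-0.2033  0.9541  0.0078] t 13.65 w 0.062365459387939214 gf 56.17422580718994 q [-0.0621  0.0837 -0.7924  0.1813  0.1107 -0.1934]
```

>>> {"name": "send_rows", "arguments": {"moves": [{"rx": 0, "ry": 0, "rz": 0, "dx": -0.03, "dy": 0, "dz": 0.3, "fingers": 0.5}, {"rx": 0, "ry": 0, "rz": 0, "dx": 0, "dy": 0, "dz": 0.3, "fingers": 0.5}, {"rx": 0, "ry": 0, "rz": 0, "dx": 0, "dy": 0, "dz": 0.1, "fingers": 0.5}, {"rx": 0, "ry": 0, "rz": 0, "dx": 0, "dy": 0, "dz": 0.1, "fingers": 0.5}, {"rx": 0, "ry": 0, "rz": 0, "dx": 0, "dy": 0, "dz": 0, "fingers": 0.5}]}}

```text
time: 14.28
tool_pos: [0.6157, -0.0012, 0.1049]
tcp_rot: [0.258, -0.077, 0.963, 0.02]
force: [-13.4, -6.2, 10.1]
gripper_width: 0.0626
gripper_force: 57.8
```

```bash
python3 st.py
```

```text
port pos mm [-0.5496  0.2923 12.109 ] tooly ang 90.14126473437196 tilt 0.06300682223491821 F [-7.2627 -4.0559 15.7988] M [-0.4337  2.0985  0.0066] t 14.275 w 0.06263759093318651 gf 57.7845025062561 q [-0.0606  0.0994 -0.7924  0.1653  0.1092 -0.1917]
```

>>> {"name": "send_rows", "arguments": {"moves": [{"rx": 0, "ry": 0, "rz": 0.15, "dx": 0.05, "dy": -0.03, "dz": 0, "fingers": 0.5}, {"rx": 0, "ry": 0, "rz": 0.18, "dx": 0, "dy": 0, "dz": 0, "fingers": 0.5}, {"rx": 0, "ry": 0, "rz": 0.18, "dx": 0, "dy": 0, "dz": 0, "fingers": 0.5}, {"rx": 0, "ry": 0, "rz": 0.18, "dx": 0, "dy": 0, "dz": 0, "fingers": 0.5}, {"rx": 0, "ry": 0, "rz": 0, "dx": 0, "dy": 0, "dz": 0, "fingers": 0.5}]}}

```text
time: 14.9
tool_pos: [0.6166, -0.0007, 0.1054]
tcp_rot: [0.237, 0.253, 0.932, 0.108]
force: [-8.5, -2.2, 6.0]
gripper_width: 0.0624
gripper_force: 57.1
```

```bash
python3 st.py
```

```text
port pos mm [ 0.5884  0.6693 12.0691] tooly ang 50.55193624482358 tilt 0.22930876255964944 F [-4.5515 -0.8568  9.5623] M [-0.1116  1.333  -0.1219] t 14.9 w 0.06240165945506827 gf 57.05598056316376 q [-0.0608  0.0995 -0.7923  0.163   0.1113  0.4994]
```

>>> {"name": "send_rows", "arguments": {"moves": [{"rx": 0, "ry": 0, "rz": 0.18, "dx": 0, "dy": 0, "dz": 0, "fingers": 0.5}, {"rx": 0, "ry": 0, "rz": 0.18, "dx": 0, "dy": 0, "dz": 0, "fingers": 0.5}, {"rx": 0, "ry": 0, "rz": 0.18, "dx": 0, "dy": 0, "dz": 0, "fingers": 0.5}, {"rx": 0, "ry": 0, "rz": 0.18, "dx": 0, "dy": 0, "dz": 0, "fingers": 0.5}, {"rx": 0, "ry": 0, "rz": 0.06, "dx": 0, "dy": 0, "dz": 0, "fingers": 0.5}, {"rx": 0, "ry": 0, "rz": 0, "dx": 0, "dy": 0, "dz": 0, "fingers": 0.5}]}}

```text
time: 15.65
tool_pos: [0.6161, -0.0003, 0.1052]
tcp_rot: [0.178, 0.588, 0.766, 0.19]
force: [-10.2, -0.3, 7.3]
gripper_width: 0.0627
gripper_force: 57.4
```

```bash
python3 st.py
```

```text
port pos mm [ 0.1087  1.1257 12.0898] tooly ang 5.947301667755453 tilt 0.23692494571121794 F [-5.0756  1.2782 11.3937] M [0.0303 1.5375 0.0981] t 15.65 w 0.06270026577036869 gf 57.39474892616272 q [-0.0605  0.0993 -0.7927  0.1636  0.1119  1.278 ]
```

>>> {"name": "send_rows", "arguments": {"moves": [{"rx": 0, "ry": 0, "rz": 0.03, "dx": 0, "dy": 0, "dz": 0, "fingers": 0.5}, {"rx": 0, "ry": 0, "rz": 0.03, "dx": 0, "dy": 0, "dz": 0, "fingers": 0.5}, {"rx": 0, "ry": 0, "rz": 0, "dx": 0, "dy": 0, "dz": 0, "fingers": 0.5}]}}

```text
time: 16.02
tool_pos: [0.6156, -0.0002, 0.1049]
tcp_rot: [0.172, 0.61, 0.749, 0.195]
force: [-13.1, -0.7, 9.1]
gripper_width: 0.0626
gripper_force: 58.3
```

```bash
python3 st.py
```

```text
port pos mm [-0.4916  1.3436 12.1029] tooly ang 2.5811001510755895 tilt 0.22839457575532351 F [-6.7254  1.3466 14.415 ] M [0.0859 1.7324 0.4548] t 16.025 w 0.06258553720942138 gf 58.27148973941803 q [-0.0604  0.0991 -0.7933  0.1641  0.112   1.3368]
```

>>> {"name": "send_rows", "arguments": {"moves": [{"rx": 0, "ry": 0, "rz": 0.03, "dx": 0, "dy": 0, "dz": 0, "fingers": 0.5}, {"rx": 0, "ry": 0, "rz": 0.03, "dx": 0, "dy": 0, "dz": 0, "fingers": 0.5}, {"rx": 0, "ry": 0, "rz": 0, "dx": 0, "dy": 0, "dz": 0, "fingers": 0.5}]}}

```text
time: 16.4
tool_pos: [0.6156, -0.0002, 0.105]
tcp_rot: [0.166, 0.631, 0.731, 0.2]
force: [-13.6, -1.3, 9.3]
gripper_width: 0.0624
gripper_force: 60.1
```

```bash
python3 st.py
```

```text
port pos mm [-0.4216  1.3658 12.1172] tooly ang -0.71028899927705 tilt 0.21795909456327905 F [-7.2086  0.8114 14.8474] M [-0.0534  1.7699  1.6   ] t 16.4 w 0.062437481979247506 gf 60.0764536857605 q [-0.0602  0.099  -0.7932  0.1641  0.1116  1.3944]
```

>>> {"name": "send_rows", "arguments": {"moves": [{"rx": 0, "ry": 0, "rz": -0.07, "dx": 0, "dy": 0, "dz": -0.08, "fingers": 0.5}, {"rx": 0, "ry": 0, "rz": 0, "dx": 0, "dy": 0, "dz": 0, "fingers": 1}, {"rx": 0, "ry": 0, "rz": 0, "dx": 0, "dy": 0, "dz": 0, "fingers": 1}, {"rx": 0, "ry": 0, "rz": 0, "dx": 0, "dy": 0, "dz": 0, "fingers": 1}, {"rx": 0, "ry": 0, "rz": 0, "dx": 0, "dy": 0, "dz": -2, "fingers": 1}, {"rx": 0, "ry": 0, "rz": 0, "dx": 0, "dy": 0, "dz": -5, "fingers": 1}, {"rx": 0, "ry": 0, "rz": 0, "dx": 0, "dy": 0, "dz": -5, "fingers": 1}, {"rx": 0, "ry": 0, "rz": 0, "dx": 0, "dy": 0, "dz": -3.5, "fingers": 1}, {"rx": 0, "ry": 0, "rz": 0, "dx": 0, "dy": 0, "dz": 0, "fingers": 1}, {"rx": 0, "ry": 0, "rz": 0, "dx": 0, "dy": 0, "dz": 0, "fingers": 1}]}}

```text
time: 17.65
tool_pos: [0.5392, -0.0135, 0.2389]
tcp_rot: [0.173, 0.607, 0.751, 0.194]
force: [-0.6, 0.3, -0.8]
gripper_width: 0.0852
gripper_force: 0.0
```

```bash
python3 st.py; python3 - <<'E'
from h import *
T=tool()
im=optics.get_image("wrist")[:,:,::-1].copy();cv2.imwrite("pics/p1.png",im);np.save("p1.npy",T)
a=proj(cam("wrist",T),[RIM+port()[:,2]*.058])[0];print(a);a=a.astype(int)
cv2.imwrite("pics/p1c.png",cv2.resize(im[max(a[1]-75,0):a[1]+75,a[0]-100:a[0]+100],None,fx=4,fy=4))
E
```

```text
port pos mm [ -0.6366   0.1799 166.8417] tooly ang 3.071049341654704 tilt 0.15137982418349552 F [-0.8794  0.349  -0.4734] M [-0.0306  0.4811  0.0465] t 17.65 w 0.08520637326426954 gf 0.0 q [-0.1063 -0.2081 -0.7269  0.542   0.1328  1.288 ]
[315.1001 236.5028]
```

View pics/p1c.png

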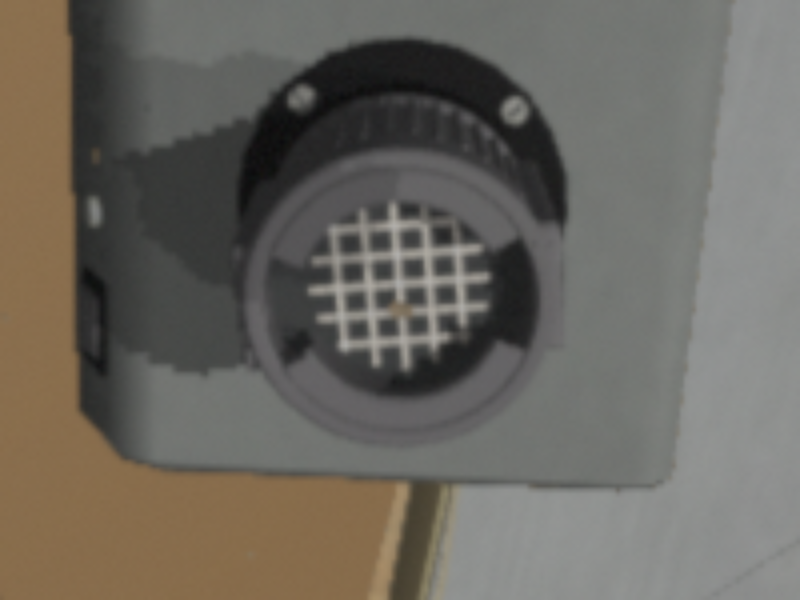

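Crop: the tall stage stands on the port, its rim centred near (393,298), which is where a fully seated stage should show. The entry slots lie at left (275,308) and right (520,295).

```bash
python3 - <<'E'
from h import *
c=cam("wrist",np.load("p1.npy"));P=port()
def onp(px,h):
    o,d=rays(c,[px]);q=RIM+P[:,2]*h
    return P.T@(o+d[0]*((q-o)@P[:,2]/(d[0]@P[:,2]))-RIM)*1000
f=lambda x,y:(215+x/4,161+y/4)
print("rim",onp(f(393,298),.058),"dia",onp(f(542,298),.058)-onp(f(243,298),.058),"bottom",onp(f(393,445),.058),"slots",onp(f(520,295),.058)-onp(f(275,308),.058))
print(plan(down([.469,-.001,.18],99),10))
E
```

```text
rim [-1.4492  0.7286 58.    ] dia [56.8246  3.0604  0.    ] bottom [  0.1533 -29.8389  58.    ] slots [46.4535  5.1189 -0.    ]
N 10 r [ 0.0399  0.0417 -0.1479] d cm [ 0.7712 -0.5151  0.3974] tot deg [ 22.8343  23.8885 -84.7377]
[[ 0.535  -0.0065  0.2319]
 [ 0.5298 -0.0005  0.2255]
 [ 0.5237  0.0043  0.2192]
 [ 0.5167  0.0078  0.2128]
 [ 0.5091  0.01    0.2066]
 [ 0.501   0.0107  0.2006]
 [ 0.4927  0.0099  0.1948]
 [ 0.4845  0.0077  0.1894]
 [ 0.4765  0.004   0.1845]
 [ 0.469  -0.001   0.18  ]]
```

>>> {"name": "send_rows", "arguments": {"moves": [{"rx": 0.04, "ry": 0.042, "rz": -0.148, "dx": 0.77, "dy": -0.52, "dz": 0.4, "fingers": 1}, {"rx": 0.04, "ry": 0.042, "rz": -0.148, "dx": 0.77, "dy": -0.52, "dz": 0.4, "fingers": 1}, {"rx": 0.04, "ry": 0.042, "rz": -0.148, "dx": 0.77, "dy": -0.52, "dz": 0.4, "fingers": 1}, {"rx": 0.04, "ry": 0.042, "rz": -0.148, "dx": 0.77, "dy": -0.52, "dz": 0.4, "fingers": 1}, {"rx": 0.04, "ry": 0.042, "rz": -0.148, "dx": 0.77, "dy": -0.52, "dz": 0.4, "fingers": 1}, {"rx": 0.04, "ry": 0.042, "rz": -0.148, "dx": 0.77, "dy": -0.52, "dz": 0.4, "fingers": 1}, {"rx": 0.04, "ry": 0.042, "rz": -0.148, "dx": 0.77, "dy": -0.52, "dz": 0.4, "fingers": 1}, {"rx": 0.04, "ry": 0.042, "rz": -0.148, "dx": 0.77, "dy": -0.52, "dz": 0.4, "fingers": 1}, {"rx": 0.04, "ry": 0.042, "rz": -0.148, "dx": 0.77, "dy": -0.52, "dz": 0.4, "fingers": 1}, {"rx": 0.04, "ry": 0.042, "rz": -0.148, "dx": 0.77, "dy": -0.52, "dz": 0.4, "fingers": 1}, {"rx": 0, "ry": 0, "rz": 0, "dx": 0, "dy": 0, "dz": 0, "fingers": 1}, {"rx": 0, "ry": 0, "rz": 0, "dx": 0, "dy": 0, "dz": 0, "fingers": 1}]}}

```text
time: 19.2
tool_pos: [0.4691, -0.0014, 0.18]
tcp_rot: [-0.001, -0.078, 0.997, 0.0]
force: [0.0, -0.3, -0.1]
gripper_width: 0.0855
gripper_force: 0.0
```

```bash
python3 - <<'E'
from h import *
T=tool();print(T,readout.sense()["time"],readout.sense()["q"])
im=optics.get_image("wrist")[:,:,::-1].copy();cv2.imwrite("pics/c1.png",im);np.save("c1.npy",T)
c=cam("wrist",T);a=proj(c,[[.469,-.001,.024],[.469,-.001,.052]]);print(a)
b,g,r=[im[:,:,i].astype(int) for i in range(3)];roi=np.zeros(b.shape,np.uint8);cv2.circle(roi,tuple(map(int,a.mean(0))),70,1,-1)
m=((im.max(2)-im.min(2)<35)&(im.max(2)>90)&(roi>0)).astype(np.uint8)
k=max(cv2.findContours(m,cv2.RETR_EXTERNAL,cv2.CHAIN_APPROX_NONE)[0],key=cv2.contourArea)[:,0];print(cv2.contourArea(k),cv2.boundingRect(k),cv2.fitEllipse(k))
X=plane(c,k,.024)[:,:2]
from scipy.optimize import least_squares
s=least_squares(lambda p:np.linalg.norm(X-p[:2],axis=1)-p[2],[.469,-.001,.03],loss="soft_l1",f_scale=.0005);print("disc z=.024",s.x)
x,y=a[1].astype(int);cv2.imwrite("pics/c1c.png",cv2.resize(im[y-75:y+75,x-100:x+100],None,fx=4,fy=4))
A=T;plan(down([.469,-.001,.05],99))
E
```

```text
[[-0.9878 -0.1559 -0.0023  0.4691]
 [-0.1559  0.9878  0.0005 -0.0014]
 [ 0.0022  0.0008 -1.      0.18  ]
 [ 0.      0.      0.      1.    ]] 19.2 [-0.0032  0.0999 -0.4332  1.04    0.0005 -0.1598]
[[315.3803 218.2945]
 [315.3475 227.6391]]
3041.5 (282, 185, 68, 74) ((314.3737487792969, 220.363037109375), (59.80668258666992, 68.02664184570312), 170.4422607421875)
disc z=.024 [ 0.4713 -0.0022  0.0277]
N 3 r [ 0.0002 -0.0005 -0.0001] d cm [-0.0013  0.0154  4.3456] tot deg [ 0.0363 -0.0899 -0.0167]
```

View pics/c1c.png

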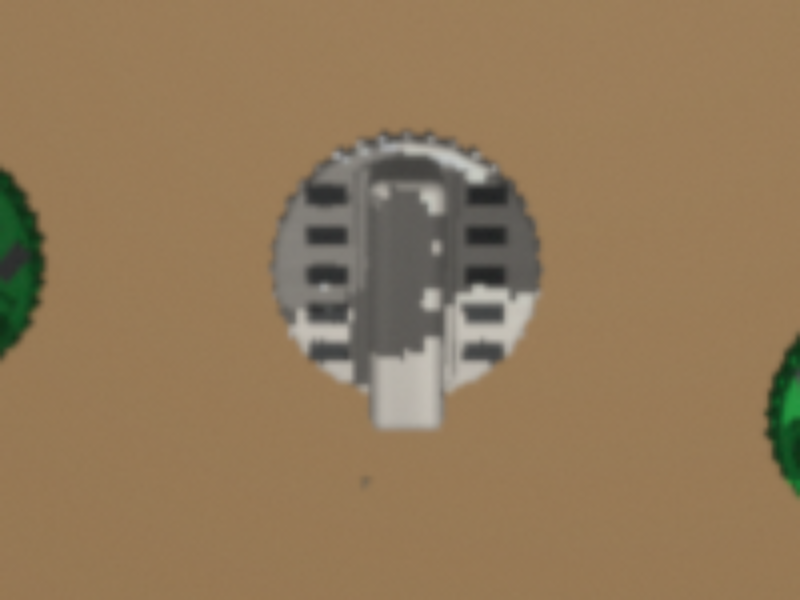

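The crop shows the bare cap upright on the bench, its bar centre at (407,305) and aligned with the tool. The green copies are clear to either side, at (0,260) and (795,410).

>>> {"name": "send_rows", "arguments": {"moves": [{"rx": 0, "ry": 0, "rz": 0, "dx": 0, "dy": 0.05, "dz": 5, "fingers": 1}, {"rx": 0, "ry": 0, "rz": 0, "dx": 0, "dy": 0, "dz": 5, "fingers": 1}, {"rx": 0, "ry": 0, "rz": 0, "dx": 0, "dy": 0, "dz": 3.5, "fingers": 1}, {"rx": 0, "ry": 0, "rz": 0, "dx": 0, "dy": 0, "dz": 1.2, "fingers": 1}, {"rx": 0, "ry": 0, "rz": 0, "dx": 0, "dy": 0, "dz": 0, "fingers": 1}, {"rx": 0, "ry": 0, "rz": 0, "dx": 0, "dy": 0, "dz": 0, "fingers": 1}]}}

```text
time: 20.0
tool_pos: [0.4704, -0.0011, 0.0353]
tcp_rot: [0.001, -0.079, 0.997, -0.0]
force: [-0.6, 0.4, 0.7]
gripper_width: 0.0853
gripper_force: 0.0
```

>>> {"name": "send_rows", "arguments": {"moves": [{"rx": 0, "ry": 0, "rz": 0, "dx": 0.1, "dy": 0, "dz": 0.35, "fingers": 1}, {"rx": 0, "ry": 0, "rz": 0, "dx": 0, "dy": 0, "dz": 0, "fingers": 0.3}, {"rx": 0, "ry": 0, "rz": 0, "dx": 0, "dy": 0, "dz": 0, "fingers": 0.2}, {"rx": 0, "ry": 0, "rz": 0, "dx": 0, "dy": 0, "dz": 0, "fingers": 0}, {"rx": 0, "ry": 0, "rz": 0, "dx": 0, "dy": 0, "dz": 0, "fingers": 0}, {"rx": 0, "ry": 0, "rz": 0, "dx": 0, "dy": 0, "dz": 0, "fingers": 0}], "grip_force": 50}}

```text
time: 20.75
tool_pos: [0.4681, -0.0012, 0.0306]
tcp_rot: [-0.001, -0.079, 0.997, -0.0]
force: [0.4, -0.4, 3.1]
gripper_width: 0.0147
gripper_force: 49.1
```

```bash
python3 - <<'E'
from h import *
T=tool();s=readout.sense();print(T,s["force"],s["gripper_width"],s["gripper_force"])
A=T.copy();A[:3,3]+=[0,0,.17];A2=grasp(.13,96);print(plan(A2,5,T=A))
E
```

```text
[[-0.9874 -0.1581 -0.0011  0.4681]
 [-0.1581  0.9874 -0.0002 -0.0012]
 [ 0.0011 -0.     -1.      0.0306]
 [ 0.      0.      0.      1.    ]] [ 0.3862 -0.4374  3.0555] 0.014720029643550271 49.12700057029724
N 5 r [ 0.0056 -0.1048 -0.0201] d cm [-1.734  -0.5419  0.2373] tot deg [  1.5988 -30.0322  -5.7655]
[[ 0.4861 -0.0038  0.1982]
 [ 0.5043 -0.0061  0.1977]
 [ 0.5225 -0.0079  0.199 ]
 [ 0.5404 -0.0095  0.2022]
 [ 0.558  -0.0107  0.2073]]
```

>>> {"name": "send_rows", "arguments": {"moves": [{"rx": 0, "ry": 0, "rz": 0, "dx": 0, "dy": 0, "dz": -5, "fingers": 0}, {"rx": 0, "ry": 0, "rz": 0, "dx": 0, "dy": 0, "dz": -6, "fingers": 0}, {"rx": 0, "ry": 0, "rz": 0, "dx": 0, "dy": 0, "dz": -6, "fingers": 0}, {"rx": 0.006, "ry": -0.105, "rz": -0.02, "dx": -1.7, "dy": -0.54, "dz": 0.2, "fingers": 0}, {"rx": 0.006, "ry": -0.105, "rz": -0.02, "dx": -1.7, "dy": -0.54, "dz": 0.2, "fingers": 0}, {"rx": 0.006, "ry": -0.105, "rz": -0.02, "dx": -1.7, "dy": -0.54, "dz": 0.2, "fingers": 0}, {"rx": 0.006, "ry": -0.105, "rz": -0.02, "dx": -1.7, "dy": -0.54, "dz": 0.2, "fingers": 0}, {"rx": 0.006, "ry": -0.105, "rz": -0.02, "dx": -1.7, "dy": -0.54, "dz": 0.2, "fingers": 0}, {"rx": 0, "ry": 0, "rz": 0, "dx": 0, "dy": 0, "dz": 0, "fingers": 0}, {"rx": 0, "ry": 0, "rz": 0, "dx": 0, "dy": 0, "dz": 0, "fingers": 0}, {"rx": 0, "ry": 0, "rz": 0, "dx": 0, "dy": 0, "dz": 0, "fingers": 0}]}}

```text
time: 22.12
tool_pos: [0.5563, -0.0108, 0.2087]
tcp_rot: [0.258, -0.126, 0.958, 0.006]
force: [0.4, 0.8, -1.1]
gripper_width: 0.0148
gripper_force: 49.1
```

```bash
python3 st.py;python3 - <<'E'
from h import *
plan(grasp(.096,96.3,(-.0025,.0008)))
E
```

```text
port pos mm [ -0.7459   0.0985 132.102 ] tooly ang 95.99660438643791 tilt 0.11527303039817417 F [-0.1239  0.6966 -1.2072] M [ 0.0107  0.5948 -0.0248] t 22.125 w 0.014751495601614253 gf 49.104300141334534 q [-0.0915 -0.1464 -0.7509  0.4562  0.1213 -0.3211]
N 1 r [-0.0019 -0.0008 -0.0053] d cm [0.1644 0.0948 3.6102] tot deg [-0.1067 -0.0437 -0.3034]
```

>>> {"name": "send_rows", "arguments": {"moves": [{"rx": -0.002, "ry": -0.001, "rz": -0.005, "dx": 0.16, "dy": 0.09, "dz": 1.8, "fingers": 0}, {"rx": 0, "ry": 0, "rz": 0, "dx": 0, "dy": 0, "dz": 1.8, "fingers": 0}, {"rx": 0, "ry": 0, "rz": 0, "dx": 0, "dy": 0, "dz": 0, "fingers": 0}, {"rx": 0, "ry": 0, "rz": 0, "dx": 0, "dy": 0, "dz": 0, "fingers": 0}]}}

```text
time: 22.62
tool_pos: [0.5724, -0.0076, 0.1769]
tcp_rot: [0.259, -0.129, 0.957, 0.006]
force: [-0.0, 0.7, -0.7]
gripper_width: 0.0151
gripper_force: 49.1
```

```bash
python3 st.py
```

```text
port pos mm [-2.4421  0.7727 96.353 ] tooly ang 96.2905750799011 tilt 0.056145905803317 F [-0.313   0.6824 -0.6605] M [0.0574 0.6057 0.0084] t 22.625 w 0.015070598046546348 gf 49.10513162612915 q [-0.082  -0.0808 -0.7762  0.3632  0.119  -0.3177]
```

>>> {"name": "send_rows", "arguments": {"moves": [{"rx": 0, "ry": 0, "rz": 0, "dx": 0, "dy": 0, "dz": 0.4, "fingers": 0}, {"rx": 0, "ry": 0, "rz": 0, "dx": 0, "dy": 0, "dz": 0.4, "fingers": 0}, {"rx": 0, "ry": 0, "rz": 0, "dx": 0, "dy": 0, "dz": 0.3, "fingers": 0}, {"rx": 0, "ry": 0, "rz": 0, "dx": 0, "dy": 0, "dz": 0, "fingers": 0}]}}

```text
time: 23.12
tool_pos: [0.5775, -0.0068, 0.1667]
tcp_rot: [0.259, -0.128, 0.957, 0.006]
force: [0.9, 0.2, -1.5]
gripper_width: 0.015
gripper_force: 49.1
```

```bash
python3 st.py
```

```text
port pos mm [-3.0536  0.7602 84.9022] tooly ang 96.27845285850643 tilt 0.04775226314560583 F [ 0.0534  0.0956 -1.7799] M [0.0676 0.6649 0.0096] t 23.125 w 0.014980569921092084 gf 49.10517632961273 q [-0.079  -0.0583 -0.7825  0.3343  0.1175 -0.3149]
```

>>> {"name": "send_rows", "arguments": {"moves": [{"rx": 0, "ry": 0, "rz": 0, "dx": -0.05, "dy": 0, "dz": 0.3, "fingers": 0}, {"rx": 0, "ry": 0, "rz": 0, "dx": 0, "dy": 0, "dz": 0.3, "fingers": 0}, {"rx": 0, "ry": 0, "rz": 0, "dx": 0, "dy": 0, "dz": 0.15, "fingers": 0}, {"rx": 0, "ry": 0, "rz": 0, "dx": 0, "dy": 0, "dz": 0.1, "fingers": 0}, {"rx": 0, "ry": 0, "rz": 0, "dx": 0, "dy": 0, "dz": 0.0, "fingers": 0}]}}

```text
time: 23.75
tool_pos: [0.5822, -0.0061, 0.1598]
tcp_rot: [0.259, -0.128, 0.957, 0.006]
force: [-0.8, 0.2, -0.6]
gripper_width: 0.0149
gripper_force: 49.1
```

```bash
python3 st.py
```

```text
port pos mm [-2.4353  0.7194 76.6001] tooly ang 96.27897132464408 tilt 0.05977598298903084 F [-0.9284  0.3247 -0.1587] M [-0.1502  0.8923 -0.0271] t 23.75 w 0.014910797933744988 gf 49.14059221744537 q [-0.0763 -0.0409 -0.7846  0.3142  0.116  -0.3125]
```

>>> {"name": "send_rows", "arguments": {"moves": [{"rx": 0, "ry": 0, "rz": 0, "dx": 0, "dy": 0, "dz": 0.1, "fingers": 0}, {"rx": 0, "ry": 0, "rz": 0, "dx": 0, "dy": 0, "dz": 0.1, "fingers": 0}, {"rx": 0, "ry": 0, "rz": 0, "dx": 0, "dy": 0, "dz": 0.0, "fingers": 0}]}}

```text
time: 24.12
tool_pos: [0.5824, -0.0061, 0.1598]
tcp_rot: [0.26, -0.128, 0.957, 0.006]
force: [-25.0, -2.2, 25.1]
gripper_width: 0.015
gripper_force: 54.1
```

```bash
python3 st.py
```

```text
port pos mm [-2.2606  0.7276 76.4488] tooly ang 96.26251396003107 tilt 0.09575628461820734 F [-9.1523  1.7926 34.2978] M [0.226  2.5657 0.0229] t 24.125 w 0.014989381161426759 gf 54.075247049331665 q [-0.0762 -0.0407 -0.785   0.3131  0.1159 -0.312 ]
```

>>> {"name": "send_rows", "arguments": {"moves": [{"rx": 0, "ry": 0, "rz": 0.15, "dx": 0, "dy": 0, "dz": -0.12, "fingers": 0}, {"rx": 0, "ry": 0, "rz": 0.18, "dx": 0, "dy": 0, "dz": 0, "fingers": 0}, {"rx": 0, "ry": 0, "rz": 0.18, "dx": 0, "dy": 0, "dz": 0, "fingers": 0}, {"rx": 0, "ry": 0, "rz": 0.18, "dx": 0, "dy": 0, "dz": 0, "fingers": 0}, {"rx": 0, "ry": 0, "rz": 0, "dx": 0, "dy": 0, "dz": 0, "fingers": 0}]}}

```text
time: 24.75
tool_pos: [0.5835, -0.006, 0.1606]
tcp_rot: [0.243, 0.203, 0.944, 0.094]
force: [-5.2, -1.1, 6.8]
gripper_width: 0.0146
gripper_force: 50.3
```

```bash
python3 st.py
```

```text
port pos mm [-0.9088  0.6424 76.5804] tooly ang 56.67316951941963 tilt 0.202213025975519 F [-1.177  -0.3152  8.581 ] M [-0.0293  0.9614 -0.0885] t 24.75 w 0.014586796821186177 gf 50.349528193473816 q [-0.0761 -0.0404 -0.7838  0.3122  0.1163  0.3792]
```

>>> {"name": "send_rows", "arguments": {"moves": [{"rx": 0, "ry": 0, "rz": 0.18, "dx": 0, "dy": 0, "dz": 0, "fingers": 0}, {"rx": 0, "ry": 0, "rz": 0.18, "dx": 0, "dy": 0, "dz": 0, "fingers": 0}, {"rx": 0, "ry": 0, "rz": 0.18, "dx": 0, "dy": 0, "dz": 0, "fingers": 0}, {"rx": 0, "ry": 0, "rz": 0.18, "dx": 0, "dy": 0, "dz": 0, "fingers": 0}, {"rx": 0, "ry": 0, "rz": 0.06, "dx": 0, "dy": 0, "dz": 0, "fingers": 0}, {"rx": 0, "ry": 0, "rz": 0.03, "dx": 0, "dy": 0, "dz": 0, "fingers": 0}, {"rx": 0, "ry": 0, "rz": 0, "dx": 0, "dy": 0, "dz": 0, "fingers": 0}]}}

```text
time: 25.62
tool_pos: [0.5833, -0.0062, 0.1604]
tcp_rot: [0.186, 0.558, 0.788, 0.182]
force: [-5.4, -1.4, 7.7]
gripper_width: 0.015
gripper_force: 50.5
```

```bash
python3 st.py
```

```text
port pos mm [-1.2117  0.4154 76.5624] tooly ang 10.344364781412972 tilt 0.17839889686107815 F [-1.0062 -0.5471  9.4373] M [-0.1587  1.0918  0.1583] t 25.625 w 0.014989756370977832 gf 50.46107590198517 q [-0.0763 -0.0405 -0.7839  0.3124  0.1158  1.1876]
```

>>> {"name": "send_rows", "arguments": {"moves": [{"rx": 0, "ry": 0, "rz": 0.04, "dx": 0, "dy": 0, "dz": 0, "fingers": 0}, {"rx": 0, "ry": 0, "rz": 0.04, "dx": 0, "dy": 0, "dz": 0, "fingers": 0}, {"rx": 0, "ry": 0, "rz": 0, "dx": 0, "dy": 0, "dz": 0, "fingers": 0}]}}

```text
time: 26.0
tool_pos: [0.5834, -0.0062, 0.1605]
tcp_rot: [0.179, 0.589, 0.765, 0.189]
force: [-5.2, -1.9, 6.7]
gripper_width: 0.0154
gripper_force: 50.8
```

```bash
python3 st.py
```

```text
port pos mm [-1.022   0.4656 76.5585] tooly ang 5.8327679388331894 tilt 0.19307289216056445 F [-1.3944 -1.0842  8.5065] M [-0.153   1.0725  0.7644] t 26.0 w 0.015410855048436941 gf 50.82649111747742 q [-0.0761 -0.0404 -0.7838  0.3122  0.1157  1.2665]
```

>>> {"name": "send_rows", "arguments": {"moves": [{"rx": 0, "ry": 0, "rz": 0.03, "dx": 0, "dy": 0, "dz": 0, "fingers": 0}, {"rx": 0, "ry": 0, "rz": 0.03, "dx": 0, "dy": 0, "dz": 0, "fingers": 0}, {"rx": 0, "ry": 0, "rz": 0, "dx": 0, "dy": 0, "dz": 0, "fingers": 0}], "grip_force": 80}}

```text
time: 26.38
tool_pos: [0.5836, -0.0062, 0.1607]
tcp_rot: [0.174, 0.611, 0.747, 0.194]
force: [-5.7, -1.8, 7.2]
gripper_width: 0.0143
gripper_force: 78.9
```

```bash
python3 st.py
```

```text
port pos mm [-0.8444  0.4339 76.6417] tooly ang 2.467088270805711 tilt 0.21136984168375791 F [-1.5141 -0.9133  9.2431] M [-0.1827  1.0588  1.1675] t 26.375 w 0.014267409296958796 gf 78.9214825630188 q [-0.076  -0.0406 -0.7837  0.3121  0.1156  1.3254]
```

>>> {"name": "send_rows", "arguments": {"moves": [{"rx": 0, "ry": 0, "rz": -0.08, "dx": 0, "dy": 0, "dz": -0.05, "fingers": 0}, {"rx": 0, "ry": 0, "rz": 0, "dx": 0, "dy": 0, "dz": 0, "fingers": 0.5}, {"rx": 0, "ry": 0, "rz": 0, "dx": 0, "dy": 0, "dz": 0, "fingers": 1}, {"rx": 0, "ry": 0, "rz": 0, "dx": 0, "dy": 0, "dz": 0, "fingers": 1}, {"rx": 0, "ry": 0, "rz": 0, "dx": 0, "dy": 0, "dz": -2, "fingers": 1}, {"rx": 0, "ry": 0, "rz": 0, "dx": 0, "dy": 0, "dz": -4, "fingers": 1}, {"rx": 0, "ry": 0, "rz": 0, "dx": 0, "dy": 0, "dz": -4, "fingers": 1}, {"rx": 0, "ry": 0, "rz": 0, "dx": 0, "dy": 0, "dz": -4, "fingers": 1}, {"rx": 0, "ry": 0, "rz": 0, "dx": 0, "dy": 0, "dz": 0, "fingers": 1}, {"rx": 0, "ry": 0, "rz": 0, "dx": 0, "dy": 0, "dz": 0, "fingers": 1}]}}

```text
time: 27.62
tool_pos: [0.5131, -0.017, 0.2806]
tcp_rot: [0.18, 0.582, 0.771, 0.187]
force: [-0.5, 0.2, -0.1]
gripper_width: 0.0854
gripper_force: 0.0
```

```bash
python3 st.py; python3 - <<'E'
from h import *
T=tool()
im=optics.get_image("wrist")[:,:,::-1].copy();np.save("p2.npy",T);cv2.imwrite("pics/p2.png",im)
sc=optics.get_image("scene")[:,:,::-1].copy()
a=proj(cam("wrist",T),[RIM+port()[:,2]*.098])[0];print(a);a=a.astype(int)
w=cv2.resize(im[max(a[1]-100,0):a[1]+100,a[0]-70:a[0]+70],(420,600));z=cv2.resize(sc[150:345,215:345],(380,570));z=np.vstack([z,np.zeros((30,380,3),np.uint8)])
cv2.imwrite("pics/p2c.png",np.hstack([w,z]))
E
```

```text
port pos mm [ -2.586    0.7736 216.106 ] tooly ang 6.883363084179843 tilt 0.08494674276621514 F [-0.4831  0.2724  0.1615] M [ 0.0273  0.4901 -0.0177] t 27.625 w 0.08542066727174817 gf 0.0 q [-0.1223 -0.2888 -0.6858  0.6657  0.1386  1.2074]
[317.461  233.4189]
```

View pics/p2c.png

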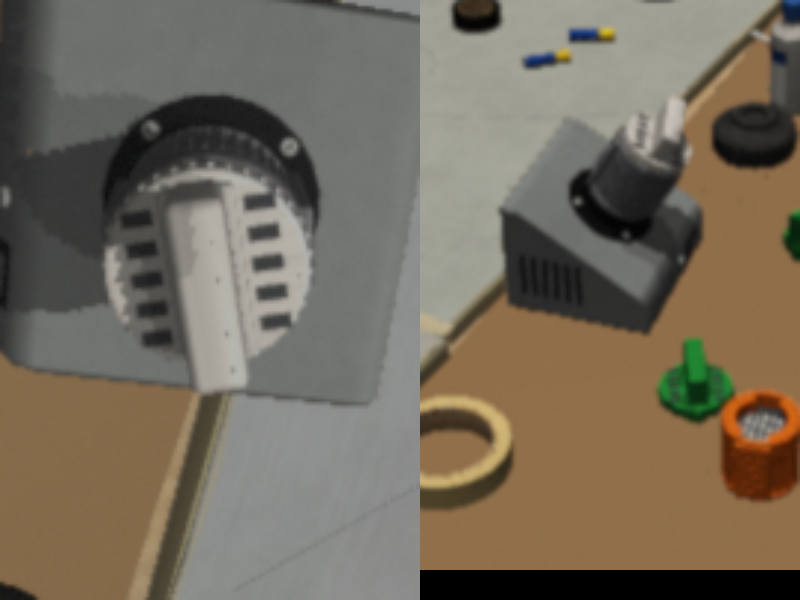

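```bash
python3 - <<'E'
from h import *
P=port()
def ang(f,n,h,w):
    im=cv2.imread(f"pics/{f}.png").max(2).astype(float);c=cam("wrist",np.load(n+".npy"))
    def onp(px):
        o,d=rays(c,[px]);q=RIM+P[:,2]*h;return P.T@(o+d[0]*((q-o)@P[:,2]/(d[0]@P[:,2]))-RIM)*1000
    a,b=[onp(p) for p in w];print(f,a,b,np.linalg.norm(b-a),"bar ang",np.degrees(np.arctan2((b-a)[1],(b-a)[0])))
a0=(317-70,233-100);g=lambda x,y:(a0[0]+x/3,a0[1]+y/3)
ang("p2","p2",.098,(g(192,197),g(222,391)))
ang("p2","p2",.098,(g(164,198),g(198,392)))
ang("p2","p2",.098,(g(220,198),g(246,388)))
f=lambda x,y:(216+x/4,137+y/4)
ang("w3","w3",.04,(f(395,222),f(404,466)))
ang("w3","w3",.04,(f(360,222),f(370,467)))
ang("w3","w3",.04,(f(430,222),f(438,465)))
h=lambda x,y:(215+x/4,161+y/4)
c=cam("wrist",np.load("p1.npy"))
E
```

```text
p2 [-8.3004 27.0726 98.    ] [  5.9848 -25.0247  98.    ] 54.020271093639174 bar ang -74.66627484224811
p2 [-15.3285  25.9614  98.    ] [ -0.4249 -26.0953  98.    ] 54.14810194794256 bar ang -74.02381342732768
p2 [-1.2121 27.672  98.    ] [ 12.3132 -23.3743  98.    ] 52.80776245709557 bar ang -75.15981437569867
w3 [-4.7887 25.9255 40.    ] [  3.5052 -25.9748  40.    ] 52.55882245689592 bar ang -80.92070158633015
w3 [-11.7258  25.0644  40.    ] [ -3.6268 -27.0971  40.    ] 52.786462773864194 bar ang -81.17434576552579
w3 [ 2.1468 26.789  40.    ] [ 10.6326 -24.8542  40.    ] 52.33575154386023 bar ang -80.66883699930861
```

The wrist crop shows the cap on the stage, bar from (190,195) to (222,390). The scene crop shows stage and cap standing along the port axis, and the other things undisturbed. The bar measures about 2° short of its stop, probably dragged back when I eased the turn, so I'll push it on again and release without backing off.

>>> {"name": "send_rows", "arguments": {"moves": [{"rx": 0, "ry": 0, "rz": -0.13, "dx": 0, "dy": 0.14, "dz": 4, "fingers": 1}, {"rx": 0, "ry": 0, "rz": 0, "dx": 0, "dy": 0, "dz": 4, "fingers": 1}, {"rx": 0, "ry": 0, "rz": 0, "dx": 0, "dy": 0, "dz": 3, "fingers": 1}, {"rx": 0, "ry": 0, "rz": 0, "dx": 0, "dy": 0, "dz": 1.5, "fingers": 1}, {"rx": 0, "ry": 0, "rz": 0, "dx": 0, "dy": 0, "dz": 0, "fingers": 1}, {"rx": 0, "ry": 0, "rz": 0, "dx": 0, "dy": 0, "dz": 0, "fingers": 1}]}}

```text
time: 28.48
tool_pos: [0.5765, -0.0069, 0.1741]
tcp_rot: [0.192, 0.531, 0.807, 0.175]
force: [0.3, 0.9, -0.3]
gripper_width: 0.0856
gripper_force: 0.0
```

```bash
python3 st.py
```

```text
port pos mm [-0.2735  0.8402 91.8896] tooly ang 14.353575080045372 tilt 0.12010952345475483 F [ 0.2308  0.7999 -0.4536] M [ 0.0055  0.559  -0.0255] t 28.475 w 0.0855828996482547 gf 0.0 q [-0.0794 -0.0702 -0.7746  0.3528  0.1177  1.1147]
```

>>> {"name": "send_rows", "arguments": {"moves": [{"rx": 0, "ry": 0, "rz": 0, "dx": 0, "dy": -0.06, "dz": 1.45, "fingers": 1}, {"rx": 0, "ry": 0, "rz": 0, "dx": 0, "dy": 0, "dz": 0, "fingers": 0.3}, {"rx": 0, "ry": 0, "rz": 0, "dx": 0, "dy": 0, "dz": 0, "fingers": 0.2}, {"rx": 0, "ry": 0, "rz": 0, "dx": 0, "dy": 0, "dz": 0, "fingers": 0}, {"rx": 0, "ry": 0, "rz": 0, "dx": 0, "dy": 0, "dz": 0, "fingers": 0}, {"rx": 0, "ry": 0, "rz": 0, "dx": 0, "dy": 0, "dz": 0, "fingers": 0}], "grip_force": 80}}

```text
time: 29.22
tool_pos: [0.5828, -0.0061, 0.1608]
tcp_rot: [0.192, 0.531, 0.807, 0.175]
force: [-3.6, -1.3, 3.9]
gripper_width: 0.0141
gripper_force: 78.1
```

```bash
python3 st.py
```

```text
port pos mm [-1.4385  0.6671 77.1503] tooly ang 14.340505179267854 tilt 0.08326981704836434 F [-1.3156 -0.7069  5.2679] M [ 0.0233  0.7981 -0.0149] t 29.225 w 0.01405493707123261 gf 78.06609034538269 q [-0.0761 -0.0412 -0.7826  0.3161  0.1158  1.1178]
```

>>> {"name": "send_rows", "arguments": {"moves": [{"rx": 0, "ry": 0, "rz": 0.03, "dx": 0, "dy": 0, "dz": 0, "fingers": 0}, {"rx": 0, "ry": 0, "rz": 0.03, "dx": 0, "dy": 0, "dz": 0, "fingers": 0}, {"rx": 0, "ry": 0, "rz": 0, "dx": 0, "dy": 0, "dz": 0, "fingers": 0}]}}

```text
time: 29.6
tool_pos: [0.5833, -0.006, 0.1611]
tcp_rot: [0.187, 0.555, 0.79, 0.181]
force: [-5.5, -0.8, 6.4]
gripper_width: 0.0144
gripper_force: 78.5
```

```bash
python3 st.py
```

```text
port pos mm [-0.7922  0.625  77.1191] tooly ang 10.864444299394187 tilt 0.13788071358804926 F [-1.6067  0.0358  8.2706] M [-0.0402  0.5851  0.06  ] t 29.6 w 0.014422858223518034 gf 78.46318244934082 q [-0.076  -0.0409 -0.7821  0.3154  0.1159  1.1787]
```

>>> {"name": "send_rows", "arguments": {"moves": [{"rx": 0, "ry": 0, "rz": 0.03, "dx": 0, "dy": 0, "dz": 0, "fingers": 0}, {"rx": 0, "ry": 0, "rz": 0.03, "dx": 0, "dy": 0, "dz": 0, "fingers": 0}, {"rx": 0, "ry": 0, "rz": 0, "dx": 0, "dy": 0, "dz": 0, "fingers": 0}]}}

```text
time: 29.98
tool_pos: [0.5835, -0.006, 0.1612]
tcp_rot: [0.182, 0.578, 0.774, 0.186]
force: [-3.8, -0.6, 6.2]
gripper_width: 0.0142
gripper_force: 78.6
```

```bash
python3 st.py
```

```text
port pos mm [-0.5945  0.589  77.1362] tooly ang 7.477370866835487 tilt 0.15355826795420605 F [-0.2234  0.014   7.2493] M [-0.0865  0.5207  0.3525] t 29.975 w 0.01421483250146896 gf 78.56342554092407 q [-0.0759 -0.0409 -0.7819  0.3152  0.1158  1.2379]
```

>>> {"name": "send_rows", "arguments": {"moves": [{"rx": 0, "ry": 0, "rz": 0.03, "dx": 0, "dy": 0, "dz": 0, "fingers": 0}, {"rx": 0, "ry": 0, "rz": 0.03, "dx": 0, "dy": 0, "dz": 0, "fingers": 0}, {"rx": 0, "ry": 0, "rz": 0, "dx": 0, "dy": 0, "dz": 0, "fingers": 0}, {"rx": 0, "ry": 0, "rz": 0, "dx": 0, "dy": 0, "dz": 0, "fingers": 0.5}, {"rx": 0, "ry": 0, "rz": 0, "dx": 0, "dy": 0, "dz": 0, "fingers": 1}, {"rx": 0, "ry": 0, "rz": 0, "dx": 0, "dy": 0, "dz": 0, "fingers": 1}, {"rx": 0, "ry": 0, "rz": 0, "dx": 0, "dy": 0, "dz": -2, "fingers": 1}, {"rx": 0, "ry": 0, "rz": 0, "dx": 0, "dy": 0, "dz": -4, "fingers": 1}, {"rx": 0, "ry": 0, "rz": 0, "dx": 0, "dy": 0, "dz": -4, "fingers": 1}, {"rx": 0, "ry": 0, "rz": 0, "dx": 0, "dy": 0, "dz": -4, "fingers": 1}, {"rx": 0, "ry": 0, "rz": 0, "dx": 0, "dy": 0, "dz": 0, "fingers": 1}, {"rx": 0, "ry": 0, "rz": 0, "dx": 0, "dy": 0, "dz": 0, "fingers": 1}]}}

```text
time: 31.48
tool_pos: [0.5136, -0.0169, 0.2812]
tcp_rot: [0.175, 0.601, 0.756, 0.191]
force: [0.3, -0.5, 0.1]
gripper_width: 0.0854
gripper_force: 0.0
```

```bash
python3 st.py; python3 - <<'E'
from h import *
P=port()
T=tool();im=optics.get_image("wrist")[:,:,::-1].copy();np.save("p3.npy",T);cv2.imwrite("pics/p3.png",im)
# dark vent slits beside the bar: centroids of the two columns give the bar's direction
for f in("p2","p3","w3"):
    h=.072 if f!="w3" else .012
    T=np.load(f+".npy");im=cv2.imread(f"pics/{f}.png").max(2);c=cam("wrist",T);a=proj(c,[RIM+P[:,2]*h])[0]
    m=(im<125).astype(np.uint8);n,l,st,ce=cv2.connectedComponentsWithStats(m,connectivity=4)
    k=[ce[i] for i in range(1,n) if 12<st[i,4]<90 and st[i,2]>st[i,3] and np.hypot(*(ce[i]-a))<34]
    o,d=rays(c,k);X=np.array([P.T@(o+v*((RIM+P[:,2]*h-o)@P[:,2]/(v@P[:,2]))-RIM)*1000 for v in d])
    X=X[np.argsort(X[:,0])];L=[X[X[:,0]<X[:,0].mean()],X[X[:,0]>=X[:,0].mean()]]
    print(f,len(k),[round(float(np.degrees(np.arctan(np.polyfit(q[:,1],q[:,0],1)[0]))),2) for q in L if len(q)>2],X.mean(0))
E
```

```text
port pos mm [ -1.8727   0.7828 216.473 ] tooly ang 4.028187283796481 tilt 0.07416070915479699 F [ 0.2107 -0.5263 -0.012 ] M [ 0.0065  0.4792 -0.0294] t 31.475 w 0.085415653141408 gf 0.0 q [-0.1219 -0.2881 -0.6837  0.6672  0.1384  1.2575]
p2 3 [] [15.3995  5.2792 72.    ]
p3 3 [] [16.0264  4.7847 72.    ]
w3 3 [] [16.429   2.1302 12.    ]
```

```bash
python3 - <<'E'
from h import *
P=port()
for f in("w3","p2","p3"):
    h=.072 if f!="w3" else .012
    T=np.load(f+".npy");im=cv2.imread(f"pics/{f}.png").max(2);c=cam("wrist",T);a=proj(c,[RIM+P[:,2]*h])[0]
    for th in(105,115,125,135):
        n,l,st,ce=cv2.connectedComponentsWithStats((im<th).astype(np.uint8),connectivity=4)
        k=[ce[i] for i in range(1,n) if 10<st[i,4]<110 and st[i,2]>st[i,3] and np.hypot(*(ce[i]-a))<38]
        if len(k)<3: continue
        o,d=rays(c,k);X=np.array([P.T@(o+v*((RIM+P[:,2]*h-o)@P[:,2]/(v@P[:,2]))-RIM)*1000 for v in d])
        for q in(X[X[:,0]<0],X[X[:,0]>0]):
            if len(q)>2: print(f,th,len(q),round(float(np.degrees(np.arctan(np.polyfit(q[:,1],q[:,0],1)[0]))),2))
E
```

```text
w3 105 3 -8.16
w3 115 3 -9.3
w3 125 3 -10.63
w3 135 3 -9.81
p2 105 4 -15.33
p2 115 5 -12.74
p2 125 3 -15.42
p2 135 3 -15.81
p3 105 4 -13.18
p3 115 4 -14.48
p3 125 3 -12.83
p3 135 3 -13.17
```

```bash
python3 -c "
from station import arm; print(arm.sign_off())"
```

```text
the job is handed in; nothing more can be done
None
```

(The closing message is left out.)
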